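# Load the brush-drying box and set its vent

### The arm

A 6-joint arm with a two-finger parallel gripper is mounted at the origin on the work surface. World frame = base frame: x ahead of the robot, y to its left, z up, the work surface at z = 0. Lengths are in m, angles in rad, forces in N, time in s.
With the tool pointing down it reaches from about 0.25 to 0.775 m from the base axis. Payload 4 kg.
Tool frame: the origin (TCP) lies where the fingers leave the gripper's body, on its centre line; the fingertips stand 97 mm ahead of it and the grasp point (between the pads) lies 78 mm ahead of it; z points along the fingers, x is the direction in which the jaws open and shut, and the axes are right-handed (so a half turn about z gives the same grasp; the last joint's range is limited). The gripper opens to 94 mm and grips with 3 to 60 N. Pads are 16 mm wide; open, the fingers measure 119 mm over their backs; the gripper's body (75 mm by 177 mm) begins 78 mm behind the grasp point.
Start: joints at [-1.277, 0.087, 1.371, -0, 1.684, -0.103], TCP at [0.213, -0.507, 0.303] pointing down, gripper open.
Joint ranges: [-3.1, 3.1], [-0.76, 2.03], [0.27, 2.55], [-1.08, 4.22], [0.17, 2.65], [-2.57, 2.57]. Speed limits (rad/s): [2.79, 2.79, 3.14, 3.14, 3.14, 3.14].

### API

Orientations are given as [roll, pitch, yaw] about the fixed x, y, z axes, in that order (R = Rz(yaw) Ry(pitch) Rx(roll)).
In Python, from bench import * gives the robot as it stands.
- The arm moves only by the tool jog_arm, never from a script. Its argument "moves" is a list of rows, each a list of 7 numbers: the turn, a rotation vector about the world's x, y, z in rad, then the shift along the world's x, y, z in mm, then the finger opening in mm, from 0 to 94. In form: [[rx, ry, rz, tx, ty, tz, fingers], ...]. A call has 1 to 12 rows; each row shifts and turns the commanded pose from where the row before left it; what a row does not reach is not made up. A row lasts 1/8 s, in which the tool goes at most 62.5 mm and 10.7 degrees, less where a joint would pass 70% of its speed; a pose out of reach is approached as far as the arm can. A call is refused whole if a number of a shift passes 62.5 or a number of a turn 0.188, either way. A call with a gripper value outside its range is refused whole. The fingers move at their own pace and stop on an object; the grip force is fixed at half the most. Time passes only in rows, so rows that do not move let the fingers close. It gives the time, the measured TCP pose, the force and the opening at its end, in the units of the state.
- get_obs(): the state, without advancing time (a new reading comes with each control period).
- snapshot(name): name is "scene" or "top" or "wrist"; returns the picture (420x560x3 uint8, red, green, blue); there is no depth.
- get_calibration(name): a dict with "camera_matrix" (3x3 intrinsics, pixels), "R" (3x3) and "t" (3): a world point X has camera coordinates R X + t. Camera axes: x right, y down, z forward; pixel columns grow to the right and rows downward; lengths in m; the calibration is good to about 2 mm. A picture is of the moment at which its call begins: read the wrist's pose just before it. get_calibration takes no time and is no camera call; for the wrist camera it gives the pose at the moment of the call.
- close_job(): hands the job in, once; it reports no verdict.
Trained networks look in the newest picture that a camera, given by its name, has taken for a name from the list of things; names that differ only in an ending like _2 or _b are one class to them, and where a whole thing is asked for, a point or a joint stands for the part that bears it (a point fixed in the world has none). Each returns a list of dicts, best first, with "conf" (0 to 1); they miss things now and then, are a little off and sometimes report something else, mostly with a low value. They report only what shows in the picture. A call takes as long as a camera call. They do not tell look-alikes from the thing itself.
- look_for(label, camera): "bbox" ([left, top, right, bottom] in pixels, round what is visible of it).
The state is a dict: "time": time; "joint_positions": joint angles; "qvel": joint speeds; "joint_torque": joint torques, N m; "tool_pos": TCP position; "ee_rot": TCP orientation; "wrist_force": force on the tool from outside, world axes, zero at the start; "wrist_torque": the same for the moment, N m; "width": finger opening in m.
Only numpy, scipy, OpenCV 4.12 (cv2) and the standard library are available. Lean on these libraries where they do the work, as an engineer would, in place of code of your own. Each camera call takes 0.05 s, during which the arm holds its last target.

### The job

Put the wet brushes to dry. Lift the drying box's clear hood right back onto its stop, swing the prop rod up to its stop and bring the hood forward so that the rod's tip sits in the hood's socket and holds it open; lay every brush in the box, ferrule on a rest post and handle end pushed well through the brass eyelet in line with it, one brush to an eyelet; and set the vent: turn its red screw clockwise until it bottoms, then back it off half a turn. Leave everything else on the table where it is.

Things in the scene. Friction and masses are not known exactly. Their poses are not given: they have to be found in the camera images.
- dryer: brush-drying box fixed to the table: wooden tray 240 (x) x 245 mm, walls 40 high, but +y wall 75, near wall 30. Origin on the table near its middle; x away from the robot, y to the hood's hinge, z up. Offsets 'in the box' are from here in mm. Hood hinge line: along x at y 130, z 78. Prop pivot (175, 45, 45). Far wall's inside at x 112. Vent block, 45 high, outside the -y wall, screw at (75, -165)
- hood (a joint): flat clear sheet 236 x 208 mm in a wooden frame, 0.45 kg, hinged along the box's x on the +y wall. 0 = shut; grows as its -y edge lifts; 1.57 = upright; 1.85 = back on its stop, where it stays. Left free below 1.57 it falls shut unless the prop carries it; with the rod tip in the socket it stands at about 1.40 to 1.43
- hood_bar (a point): centre of the hood's steel handle bar (12 mm round, 64 long, along the box's x), 42 mm outside the hood's free edge, in its plane, 250 mm from the hinge axis, at x -30 in the box. A gripper pointing down can keep hold of it all the way up: the bar turns between the pads
- hood_socket (a point): seat of the rod tip in the yellow socket on the hood's +x side: bracket with two ledges 20 mm apart, open to the hood's underside, 140 mm from the hinge axis, in the prop rod's plane (x 175 in the box)
- prop (a joint): prop rod, round steel 10 mm thick, 180 long, with a yellow crossbar, outside the far wall, pivoted about the box's x. 0 = lying level, pointing to the box's -y; grows as its tip swings up and over to the hinge side; 1.90 = its stop. Stiff: stays where left (under 1 N at the crossbar moves it). At its stop its tip meets the socket when the hood, swung right back before, is lowered onto it
- prop_grip (a point): middle of the yellow crossbar (round, 12 mm thick, 40 long, along the box's x) that sticks out of the prop rod towards the box, 150 mm from the pivot's axis, 25 mm nearer the box than the rod (x 150 in the box). Gripped across, from above, it turns between the pads as the rod swings
- prop_tip (a point): centre of the prop rod's round tip, 180 mm from its pivot
- screw (a joint): vent screw: how far it is unscrewed. 0 = bottomed (hard stop); grows anticlockwise seen from above, one turn = 6.28 (rises 3 mm), up to 7. 0.07 N m turns it; it stays where left. Its red bar handle lies along the box's x at 0, a white dot at the +x end
- screw_grip (a point): on the screw's axis, at the height to grip its red bar handle: 52 mm long, 13 wide, 28 high, top 12 mm above this point; vent block's top about 27 mm below it
- eyelet1 (a point): centre of brass eyelet 1, an upright ring 20 mm inside, 5 mm thick, facing along the box's x, 59 mm above the table at x 65, y -80 in the box. Its wooden rest post stands in line 83 mm nearer the robot: 8 mm thick, 16 wide, flat top 12 mm below the eyelet's centre, so that a brush lies level
- eyelet2 (a point): centre of brass eyelet 2, an upright ring 20 mm inside, 5 mm thick, facing along the box's x, 59 mm above the table at x 65, y -30 in the box. Its wooden rest post stands in line 83 mm nearer the robot: 8 mm thick, 16 wide, flat top 12 mm below the eyelet's centre, so that a brush lies level
- eyelet3 (a point): centre of brass eyelet 3, an upright ring 20 mm inside, 5 mm thick, facing along the box's x, 59 mm above the table at x 65, y 20 in the box. Its wooden rest post stands in line 83 mm nearer the robot: 8 mm thick, 16 wide, flat top 12 mm below the eyelet's centre, so that a brush lies level
- brush1_mid (a point): wet flat brush, blue handle, 166 mm long, 50 g, lying flat (may be absent). Point on its axis in the steel ferrule, near its centre of mass, 8 mm above what it lies on; x to the handle's end (95 mm away), z up. Ferrule 18 wide, 16 high, from x -35 to 20; bristle head 17 wide, to x -71; handle round, 9 mm
- brush2_mid (a point): wet flat brush, green handle, 166 mm long, 50 g, lying flat (may be absent). Point on its axis in the steel ferrule, near its centre of mass, 8 mm above what it lies on; x to the handle's end (95 mm away), z up. Ferrule 18 wide, 16 high, from x -35 to 20; bristle head 17 wide, to x -71; handle round, 9 mm
- brush3_mid (a point): wet flat brush, dark wood handle, 166 mm long, 50 g, lying flat (may be absent). Point on its axis in the steel ferrule, near its centre of mass, 8 mm above what it lies on; x to the handle's end (95 mm away), z up. Ferrule 18 wide, 16 high, from x -35 to 20; bristle head 17 wide, to x -71; handle round, 9 mm
- oil_jar: amber jar with a black cap, 56 mm across, 85 mm high; not part of the job, leave it be. Origin at its underside
- mug: white mug, 80 mm across, 95 mm high; not part of the job, leave it be. Origin at its underside
- varnish: clear bottle, 60 mm across, 150 mm high; not part of the job, leave it be. Origin at its underside
- bar_clamp: yellow and black bar clamp lying down, 150 mm long; not part of the job, leave it be. Origin at its underside
- palette_knife: palette knife, 200 mm long; not part of the job, leave it be. Origin at its underside
- turps_can: can with a blue band, 70 mm across, 110 mm high; not part of the job, leave it be. Origin at its underside
- sanding_block: cork block 70 x 45 x 30; not part of the job, leave it be. Origin at its underside
There are look-alikes about, which are no part of the job. Leave any pink look-alike of the part that bears brush3_mid alone.

How it is judged:
By the outcome, as a careful person would: the job done as asked, in the order asked, and still so for the second after the job is handed in, with the robot touching nothing.
Of brush1, brush2, brush3 only 2 to 3 are there at a start; the rules pass over those that are not, and their reading is None.
At some moment in a run one of brush1, brush2, brush3 may be knocked a few centimetres aside while the robot is not near it.
Once in a run the grip may slacken for a moment while it holds something.
It also fails if it takes over 210 s, if anything falls off the work surface, if the arm or the gripper's body presses on something with over 40 N, if the wrist force passes 120 N, or if a joint passes its speed limit or range.

## Working session

There is one attempt and no reset: what is moved stays moved. The work goes in short steps, Python scripts to look and compute and a tool call to move; the robot and the scene stay as the last step left them, time stands still between calls to the robot, and variables do not carry over. Pictures are saved under pics/ and viewed, and the job is handed in when it is done.

Besides the shell and the picture viewer there is one more tool, called after "Call:" as a command line: name --pt "numbers of a row" for each row, then --argument value for the rest. jog_arm: Moves the arm, as the interface text tells. Its arguments: {"type":"object","properties":{"moves":{"type":"array","items":{"type":"array","items":{"type":"number"}}}},"required":["moves"]}

```bash
ls; mkdir -p pics; python3 - <<'E'
from bench import *
import cv2
o=get_obs();print(o)
for n in("scene","top","wrist"):
    im=snapshot(n);cv2.imwrite(f"pics/{n}0.png",im[:,:,::-1]);c=get_calibration(n);print(n,c)
E
```

```text
pics
{'time': 0.0, 'joint_positions': array([-1.27711152e+00,  8.79478900e-02,  1.37224175e+00, -2.28502111e-05,
        1.68361492e+00, -1.03098801e-01]), 'qvel': array([ 0.00101333,  0.0002128 , -0.00083197, -0.00067559, -0.00112445,
       -0.00097792]), 'joint_torque': array([ 2.40994952e-03, -3.40182459e+01, -3.02423108e+01,  7.17304135e-02,
        3.30459606e-02, -1.84175351e-04]), 'tool_pos': array([ 0.21244159, -0.50694613,  0.30151419]), 'ee_rot': array([-3.14138760e+00,  2.20250106e-03, -1.17401504e+00]), 'wrist_force': array([-0.89136489,  0.62598678,  0.30660808]), 'wrist_torque': array([-0.05293413,  0.03658136,  0.06019143]), 'width': 0.0939321377363599}
scene {'camera_matrix': array([[393.43956859,   0.        , 270.96035274],
       [  0.        , 393.43956859, 214.4550817 ],
       [  0.        ,   0.        ,   1.        ]]), 'R': array([[-0.58030248,  0.81439883, -0.0018933 ],
       [ 0.68370392,  0.48590964, -0.54446375],
       [-0.44249066, -0.31724812, -0.83878224]]), 't': array([ 0.25503023, -0.27596722,  1.40489492])}
top {'camera_matrix': array([[448.03674103,   0.        , 283.30314737],
       [  0.        , 448.03674103, 213.27344166],
       [  0.        ,   0.        ,   1.        ]]), 'R': array([[-0.01863687, -0.99982434, -0.00198812],
       [-0.98648351,  0.01871189, -0.16278866],
       [ 0.16279727, -0.00107263, -0.98665896]]), 't': array([-0.00530591,  0.47848187,  1.3633715 ])}
wrist {'camera_matrix': array([[361.61517674,   0.        , 275.24552419],
       [  0.        , 361.61517674, 208.05512241],
       [  0.        ,   0.        ,   1.        ]]), 'R': array([[ 0.38633907, -0.92235545, -0.00159623],
       [-0.89572368, -0.3755958 ,  0.237922  ],
       [-0.22004818, -0.09048879, -0.97128295]]), 't': array([-0.54848407, -0.02412695,  0.39010182])}
```

View pics/scene0.png

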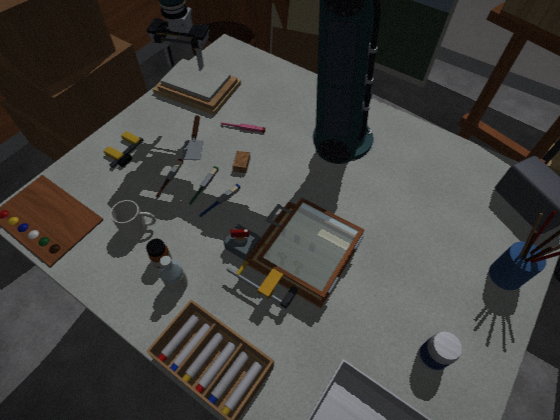

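View pics/top0.png

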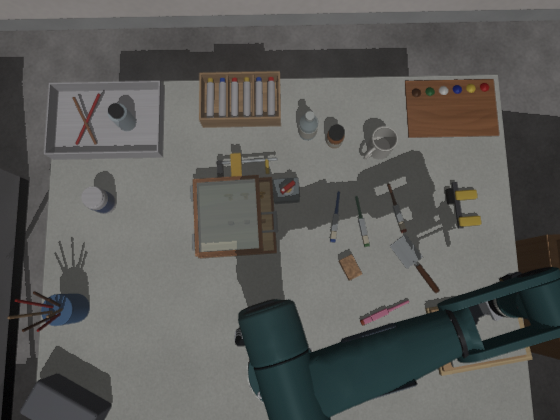

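View pics/wrist0.png

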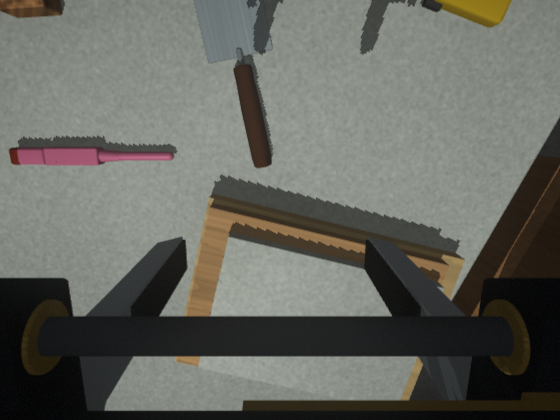

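```bash
cat > h.py <<'E'
from bench import *
import numpy as np, cv2
def pix2w(cal,u,v,z):
    K,R,t=cal["camera_matrix"],cal["R"],cal["t"]
    d=R.T@np.linalg.inv(K)@np.array([u,v,1.]); c=-R.T@t
    return c+d*(z-c[2])/d[2]
def w2pix(cal,X):
    K,R,t=cal["camera_matrix"],cal["R"],cal["t"]
    p=K@(R@np.asarray(X,float)+t); return p[:2]/p[2]
def crop(im,x0,y0,x1,y1,f,name):
    c=cv2.resize(im[y0:y1,x0:x1,::-1],None,fx=f,fy=f,interpolation=cv2.INTER_CUBIC)
    c=np.clip(c.astype(float)*1.4,0,255).astype(np.uint8)
    cv2.imwrite(f"pics/{name}.png",c)
E
python3 - <<'E'
from h import *
a=cv2.imread("pics/top0.png")[:,:,::-1]
crop(a,180,140,320,265,5,"topbox")
crop(a,310,160,490,300,4,"topbr")
s=cv2.imread("pics/scene0.png")[:,:,::-1]
crop(s,210,180,380,310,4,"scbox")
E
```

```text
(no output)
```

View pics/topbox.png

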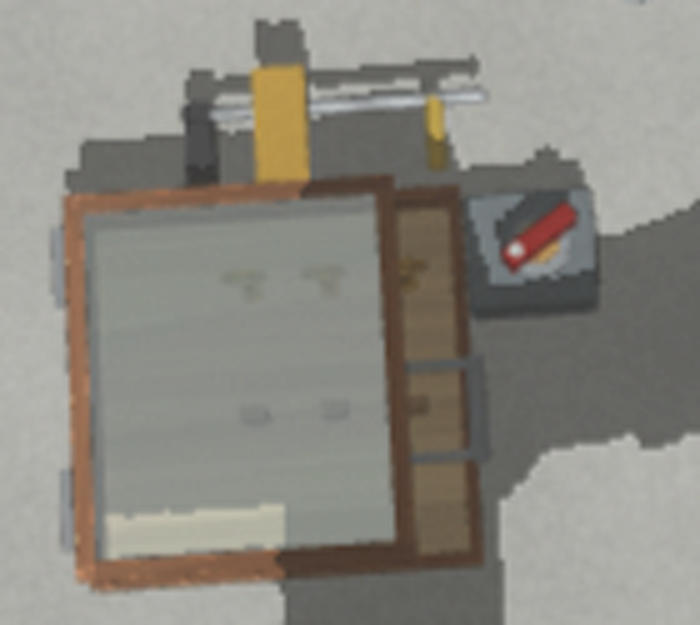

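View pics/topbr.png

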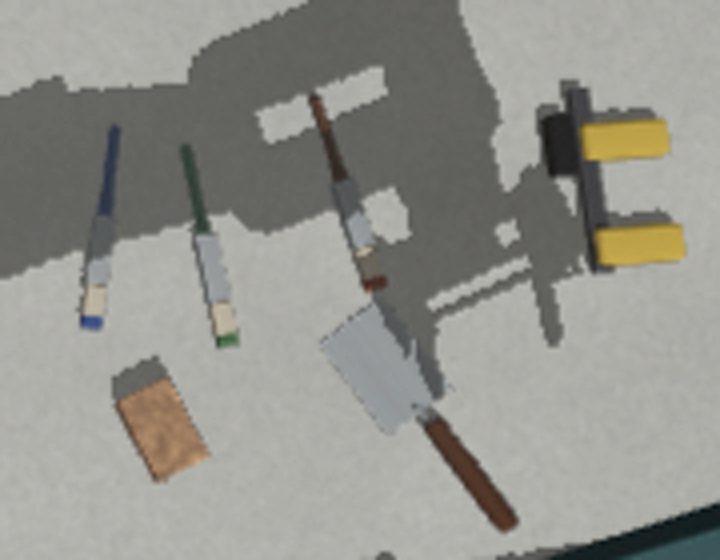

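View pics/scbox.png

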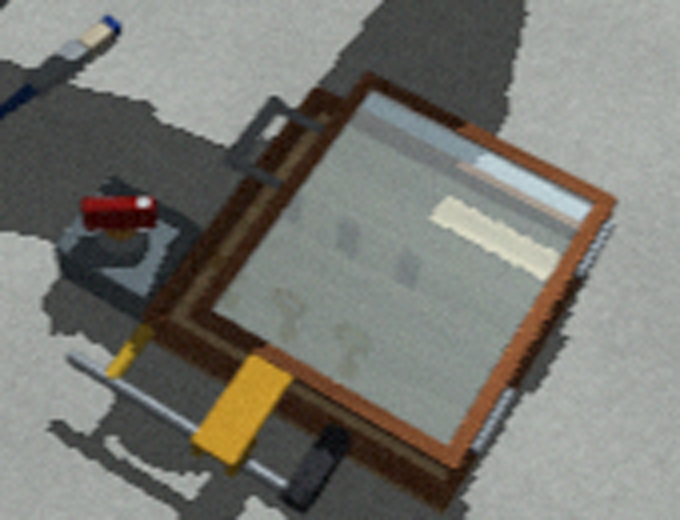

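```bash
cat > fit.py <<'E'
from h import *
from scipy.optimize import least_squares
T=get_calibration("top");S=get_calibration("scene")
t=lambda a,b:(180+(a-2)/5,140+(b-2)/5); s=lambda a,b:(210+(a-1.5)/4,180+(b-1.5)/4)
obs=[(T,t(482,97),(175,-135,45)),(T,t(458,187),(120,-122.5,40)),(T,t(483,563),(-120,-122.5,30)),(T,t(479,410),(-30,-120,78)),
(T,t(392,180),(118,-78,82)),(T,t(410,570),(-118,-78,82)),(T,t(541,238),(75,-165,84)),
(S,s(75,357),(175,-135,45)),(S,s(248,140),(-30,-120,78)),(S,s(150,325),(120,-122.5,40)),(S,s(120,210),(75,-165,82)),(S,s(455,465),(118,130,82)),(S,s(368,75),(-118,-78,82))]
def X(p,b):
    b=np.array(b)/1e3;c,sn=np.cos(p[2]),np.sin(p[2])
    return np.array([p[0]+c*b[0]-sn*b[1],p[1]+sn*b[0]+c*b[1],b[2]])
f=lambda p:np.concatenate([w2pix(c,X(p,b))-np.array(u) for c,u,b in obs])
r=least_squares(f,[.5,.1,0],loss='soft_l1');print(r.x);print(f(r.x).reshape(-1,2).round(1))
p=r.x;print("x axis",np.cos(p[2]),np.sin(p[2]))
for n,b in dict(bar=(-30,-120,78),tip=(175,-135,45),cross=(150,-105,45),screw=(75,-165,72),piv=(175,45,45),e1=(65,-80,59),e2=(65,-30,59),e3=(65,20,59)).items(): print(n,X(p,b).round(4))
# brushes
b=lambda a,c:(310+(a-1.5)/4,160+(c-1.5)/4)
for n,(h,e) in dict(blue=((91,322),(115,128)),green=((229,341),(186,147)),dark=((375,284),(316,97))).items():
    P=pix2w(T,*b(*h),.008);Q=pix2w(T,*b(*e),.008);d=Q-P;L=np.linalg.norm(d);print(n,P.round(3),Q.round(3),"len",L.round(3),"mid",(Q-d/L*.095).round(4),"yaw",np.arctan2(d[1],d[0]).round(3))
E
python3 fit.py
```

```text
[0.47150591 0.13522148 0.04243931]
[[-0.7  0.2]
 [ 1.2 -0.4]
 [ 0.7  0.3]
 [-1.3  0.1]
 [-0.3 -0.8]
 [ 0.2 -2.2]
 [-1.  -0.6]
 [-0.2  0.1]
 [ 1.8 -2.3]
 [-3.5 -4. ]
 [-0.1 -1.6]
 [ 1.5  1.8]
 [-0.1 -1.3]]
x axis 0.9990995875579941 0.042426573529405265
bar [0.4466 0.0141 0.078 ]
tip [0.6521 0.0078 0.045 ]
cross [0.6258 0.0367 0.045 ]
screw [ 0.5534 -0.0264  0.072 ]
piv [0.6444 0.1876 0.045 ]
e1 [0.5398 0.0581 0.059 ]
e2 [0.5377 0.108  0.059 ]
e3 [0.5356 0.158  0.059 ]
blue [ 0.394 -0.168  0.008] [ 0.551 -0.193  0.008] len 0.159 mid [ 0.457  -0.1783  0.008 ] yaw -0.159
green [ 0.377 -0.277  0.008] [ 0.534 -0.25   0.008] len 0.159 mid [ 0.4405 -0.2659  0.008 ] yaw 0.17
dark [ 0.42  -0.395  0.008] [ 0.573 -0.357  0.008] len 0.158 mid [ 0.4812 -0.3797  0.008 ] yaw 0.245
```

Call:
jog_arm --pt "0 0 -0.036 19 49 5 40" --pt "0 0 -0.036 19 49 5 40" --pt "0 0 -0.036 19 49 5 40" --pt "0 0 -0.036 19 49 5 40" --pt "0 0 -0.036 19 49 5 40" --pt "0 0 -0.036 19 49 5 40" --pt "0 0 -0.036 19 49 5 40" --pt "0 0 -0.036 19 49 5 40" --pt "0 0 -0.036 19 49 5 40" --pt "0 0 -0.03 14 49 5 40" --pt "0 0 0 0 0 0 40"

```text
time: 1.52
tool_pos: [0.3979, -0.0145, 0.3528]
ee_rot: [-3.141, 0.001, -1.521]
wrist_force: [-1.7, -0.1, 0.1]
width: 0.0399
```

```bash
python3 - <<'E'
from h import *
o=get_obs();print(o["tool_pos"],o["ee_rot"])
im=snapshot("wrist");cal=get_calibration("wrist");np.savez("w1.npz",**cal);cv2.imwrite("pics/w1.png",im[:,:,::-1])
im=snapshot("top");cv2.imwrite("pics/t1.png",im[:,:,::-1])
p=[.4715,.1352,.0424]
E
```

```text
[ 0.39787521 -0.01446223  0.35281271] [-3.14137556e+00  5.19693027e-04 -1.52110959e+00]
```

View pics/w1.png

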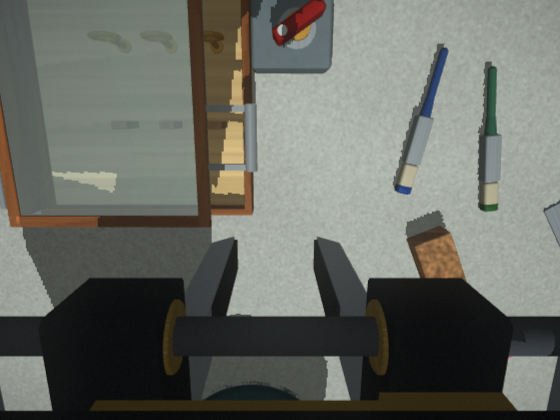

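```bash
python3 - <<'E'
from h import *
c=dict(np.load("w1.npz"))
from math import *
p=[.4715,.1352,.0424]
def X(b):
    b=np.array(b)/1e3;C,s=cos(p[2]),sin(p[2]);return np.array([p[0]+C*b[0]-s*b[1],p[1]+s*b[0]+C*b[1],b[2]])
for n,b in dict(bar=(-30,-120,78),bar1=(2,-120,78),bar2=(-62,-120,78),screw=(75,-165,84),near=(-120,-122.5,30),hoodc=(-118,-78,84)).items(): print(n,w2pix(c,X(b)).round(1))
print(pix2w(c,251,137,.078),pix2w(c,253,213,.03))
# brushes
for n,h,e in (("blue",(403,190),(444,48)),("green",(488,207),(491,66))):
    P=pix2w(c,*h,.008);Q=pix2w(c,*e,.008);d=Q-P;L=np.linalg.norm(d);print(n,"len",L.round(3),"mid",(Q-d/L*.095).round(4),"yaw",np.arctan2(d[1],d[0]).round(3))
E
```

```text
bar [247.4 139.1]
bar1 [247.  104.8]
bar2 [247.9 171.9]
screw [296.2  18.9]
near [253.8 215.9]
hoodc [206.7 227.6]
[0.44872883 0.01064644 0.078     ] [0.36019832 0.00870372 0.03      ]
blue len 0.161 mid [ 0.457 -0.179  0.008] yaw -0.15
green len 0.162 mid [ 0.4412 -0.2638  0.008 ] yaw 0.166
```

Call:
jog_arm --pt "0 0 -0.007 25 13 -30 34" --pt "0 0 0 25 13 -30 34" --pt "0 0 0 0 0 -45 34" --pt "0 0 0 0 0 -45 34" --pt "0 0 0 0 0 -30 34" --pt "0 0 0 0 0 -16 34" --pt "0 0 0 0 0 0 0" --pt "0 0 0 0 0 0 0" --pt "0 0 0 0 0 0 0" --pt "0 0 0 0 0 0 0"

```text
time: 2.88
tool_pos: [0.4479, 0.0117, 0.1578]
ee_rot: [-3.14, 0.008, -1.534]
wrist_force: [0.1, 10.0, -2.1]
width: 0.0107
```

```bash
python3 - <<'E'
from h import *
im=snapshot("wrist");cv2.imwrite("pics/w2.png",im[:,:,::-1])
E
```

```text
(no output)
```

View pics/w2.png

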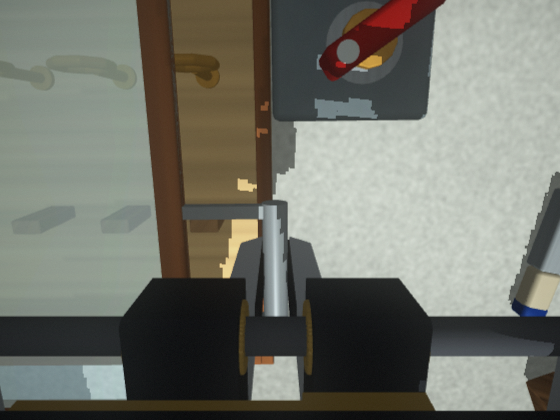

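Call:
jog_arm --pt "0 0 0 0 1.2 25 0" --pt "0 0 0 -0.2 3.8 24.7 0" --pt "0 0 0 -0.3 6.2 24.2 0" --pt "0 0 0 -0.3 8.5 23.5 0" --pt "0 0 0 -0.5 10.9 22.5 0" --pt "0 0 0 -0.5 13.1 21.3 0" --pt "0 0 0 -0.6 15.1 19.9 0" --pt "0 0 0 -0.7 17 18.2 0" --pt "0 0 0 -0.8 18.8 16.5 0" --pt "0 0 0 0 0 0 0"

```text
time: 4.18
tool_pos: [0.4435, 0.1057, 0.3531]
ee_rot: [-3.141, 0.004, -1.531]
wrist_force: [0.2, 3.1, -7.4]
width: 0.0111
```

Call:
jog_arm --pt "0 0 0 -0.9 20.3 14.6 0" --pt "0 0 0 -0.9 21.7 12.4 0" --pt "0 0 0 -1 22.8 10.2 0" --pt "0 0 0 -1 23.7 7.9 0" --pt "0 0 0 -1 24.4 5.5 0" --pt "0 0 0 -1 24.8 3 0" --pt "0 0 0 -1 25 0.5 0" --pt "0 0 0 -1 24.9 -2 0" --pt "0 0 0 -1 24.6 -4.4 0" --pt "0 0 0 -0.4 9.7 -2.5 0" --pt "0 0 0 0 0 0 0"

```text
time: 5.55
tool_pos: [0.4338, 0.326, 0.4001]
ee_rot: [-3.139, 0.003, -1.533]
wrist_force: [-3.1, 1.8, 4.8]
width: 0.011
```

```bash
python3 - <<'E'
from h import *
im=snapshot("scene");cv2.imwrite("pics/s3.png",im[:,:,::-1])
E
```

```text
(no output)
```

View pics/s3.png

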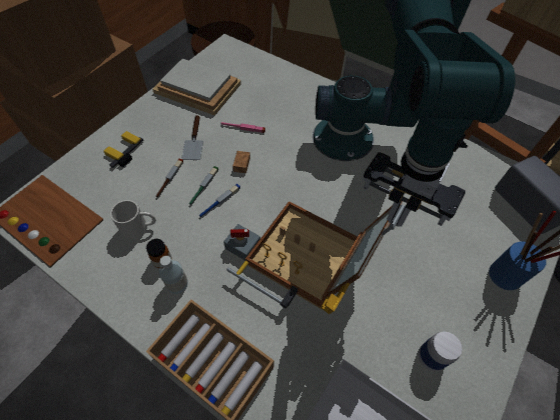

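Call:
jog_arm --pt "0 0 0 0 3 -1 0" --pt "0 0 0 0 2 -0.5 0" --pt "0 0 0 0 0 0 0" --pt "0 0 0 0 0 0 40" --pt "0 0 0 0 0 0 40" --pt "0 0 0 0 0 20 40" --pt "0 0 0 0 0 40 40"

```text
time: 6.48
tool_pos: [0.4348, 0.3297, 0.4541]
ee_rot: [3.137, -0.003, -1.536]
wrist_force: [0.7, -0.1, 0.8]
width: 0.0394
```

```bash
python3 - <<'E'
from h import *
im=snapshot("scene");cv2.imwrite("pics/s4.png",im[:,:,::-1]);crop(im,200,160,460,330,3,"s4c")
im=snapshot("wrist");cv2.imwrite("pics/w4.png",im[:,:,::-1])
E
```

```text
(no output)
```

View pics/s4c.png

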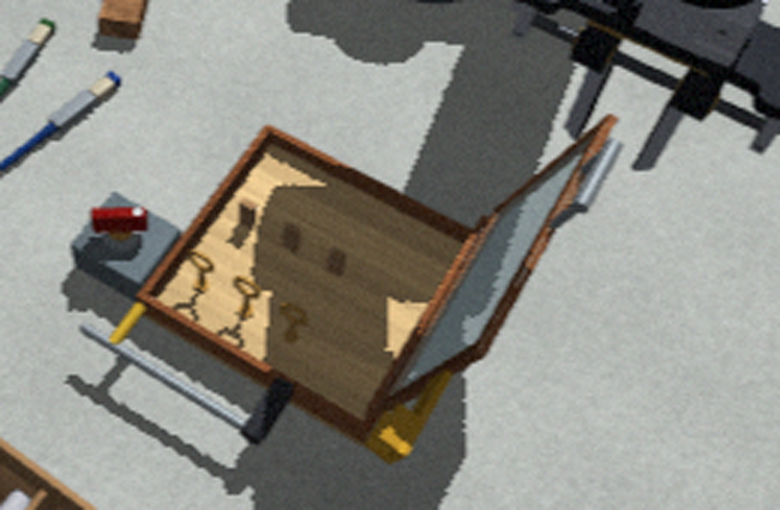

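View pics/w4.png

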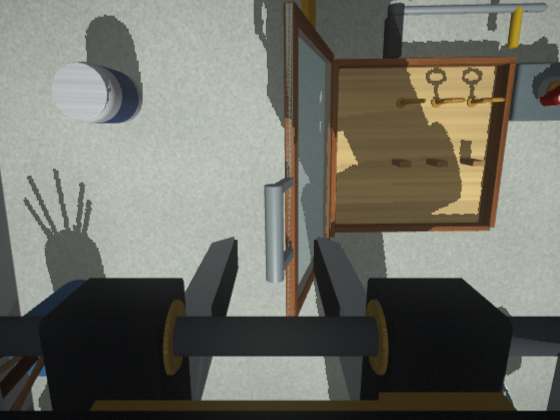

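Call:
jog_arm --pt "0 0 0 10 -50 0 40" --pt "0 0 0 15 -50 0 40" --pt "0 0 0 20 -50 -20 40" --pt "0 0 0 25 -50 -30 40" --pt "0 0 0 25 -50 -35 40" --pt "0 0 0 25 -50 -35 40" --pt "0 0 0 25 0 -35 40" --pt "0 0 0 0 0 0 40" --pt "0 0 0 0 0 0 40"

```text
time: 7.7
tool_pos: [0.5762, 0.0364, 0.3059]
ee_rot: [-3.142, -0.0, -1.535]
wrist_force: [1.0, 1.0, 1.1]
width: 0.0401
```

```bash
python3 - <<'E'
from h import *
im=snapshot("wrist");c=get_calibration("wrist");np.savez("w5.npz",**c);cv2.imwrite("pics/w5.png",im[:,:,::-1])
print(look_for("prop_grip","wrist"))
from math import *
p=[.4735,.1335,.0424]
def X(b):
    b=np.array(b)/1e3;C,s=cos(p[2]),sin(p[2]);return np.array([p[0]+C*b[0]-s*b[1],p[1]+s*b[0]+C*b[1],b[2]])
for n,b in dict(cross=(150,-105,45),c1=(130,-105,45),tip=(175,-135,45),piv=(175,45,45),screw=(75,-165,84),e1=(65,-80,59),e3=(65,20,59)).items(): print(n,X(b),w2pix(c,X(b)).round(1))
E
```

```text
[{'bbox': [104.4, 107.1, 313.9, 160.4], 'conf': 0.97}]
cross [0.62781585 0.03495246 0.045     ] [279.9 139.4]
c1 [0.60783383 0.03410472 0.045     ] [280.  160.9]
tip [0.654065   0.00603911 0.045     ] [312.5 111.6]
piv [0.64643529 0.18587733 0.045     ] [116.9 112.8]
screw [ 0.5554265  -0.02817266  0.084     ] [348.9 227.9]
e1 [0.54183257 0.05632707 0.059     ] [254.2 230.9]
e3 [0.53759384 0.1562372  0.059     ] [149.4 231.5]
```

View pics/w5.png

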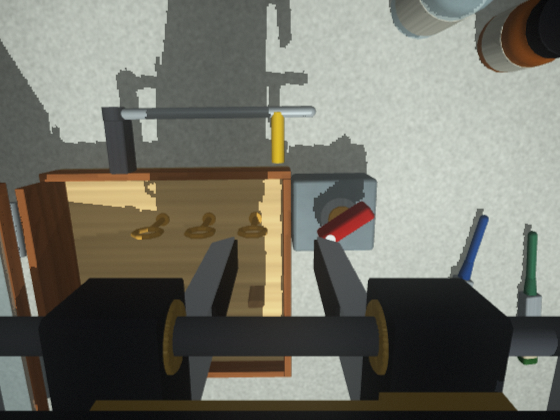

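Call:
jog_arm --pt "0 0 0.005 26 0 -30 34" --pt "0 0 0 25 0 -40 34" --pt "0 0 0 0 0 -50 34" --pt "0 0 0 0 0 -40 34" --pt "0 0 0 0 0 -23 34" --pt "0 0 0 0 0 0 34" --pt "0 0 0 0 0 0 0" --pt "0 0 0 0 0 0 0" --pt "0 0 0 0 0 0 0"

```text
time: 8.93
tool_pos: [0.6283, 0.0363, 0.1241]
ee_rot: [-3.138, -0.0, -1.53]
wrist_force: [0.8, 0.7, 0.2]
width: 0.0112
```

```bash
python3 - <<'E'
from h import *
im=snapshot("wrist");cv2.imwrite("pics/w6.png",im[:,:,::-1])
# arc table
r=150
for th in np.arange(0,1.91,.12):
    print(round(th,2),(r*np.cos(th)).round(1),(r*np.sin(th)).round(1))
E
```

```text
0.0 150.0 0.0
0.12 148.9 18.0
0.24 145.7 35.7
0.36 140.4 52.8
0.48 133.0 69.3
0.6 123.8 84.7
0.72 112.8 98.9
0.84 100.1 111.7
0.96 86.0 122.9
1.08 70.7 132.3
1.2 54.4 139.8
1.32 37.2 145.3
1.44 19.6 148.7
1.56 1.6 150.0
1.68 -16.3 149.1
1.8 -34.1 146.1
```

View pics/w6.png

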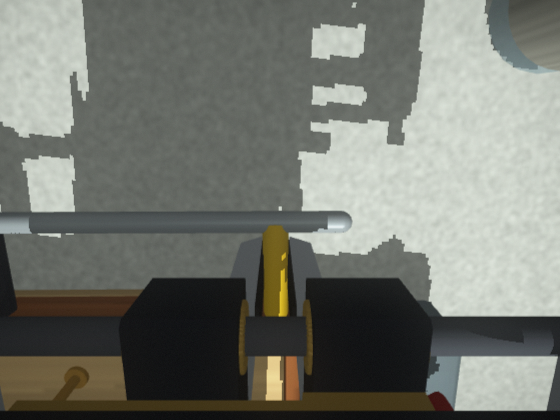

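Call:
jog_arm --pt "0.02 0 0 0 -0.5 18 0" --pt "0.02 0 0 -0.1 1.6 17.6 0" --pt "0.02 0 0 -0.2 3.7 17 0" --pt "0.02 0 0 -0.3 5.8 16.4 0" --pt "0.02 0 0 -0.4 7.6 15.3 0" --pt "0.02 0 0 -0.4 9.4 14 0" --pt "0.02 0 0 -0.5 11.1 12.6 0" --pt "0.02 0 0 -0.5 12.5 11 0" --pt "0.02 0 0 -0.6 13.7 9.1 0" --pt "0 0 0 0 0 0 0"

```text
time: 10.22
tool_pos: [0.6241, 0.1023, 0.2548]
ee_rot: [-3.134, 0.181, -1.527]
wrist_force: [-1.3, -3.4, 6.1]
width: 0.0111
```

Call:
jog_arm --pt "0.02 0 0 -0.6 14.7 7.2 0" --pt "0.02 0 0 -0.7 15.6 5.2 0" --pt "0.02 0 0 -0.7 16 3.1 0" --pt "0.02 0 0 -0.7 16.5 0.9 0" --pt "0.02 0 0 -0.7 16.4 -1.3 0" --pt "0.02 0 0 -0.7 16.3 -3.4 0" --pt "0 0 0 -0.6 14.4 -4.2 0" --pt "0 0 0 0 1.5 -0.5 0" --pt "0 0 0 0 0 0 0"

```text
time: 11.35
tool_pos: [0.6191, 0.2121, 0.2594]
ee_rot: [-3.132, 0.297, -1.529]
wrist_force: [-3.0, -4.1, -1.5]
width: 0.0112
```

```bash
python3 - <<'E'
from h import *
im=snapshot("scene");cv2.imwrite("pics/s7.png",im[:,:,::-1]);crop(im,200,160,460,330,3,"s7c")
im=snapshot("wrist");cv2.imwrite("pics/w7.png",im[:,:,::-1])
E
```

```text
(no output)
```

View pics/s7c.png

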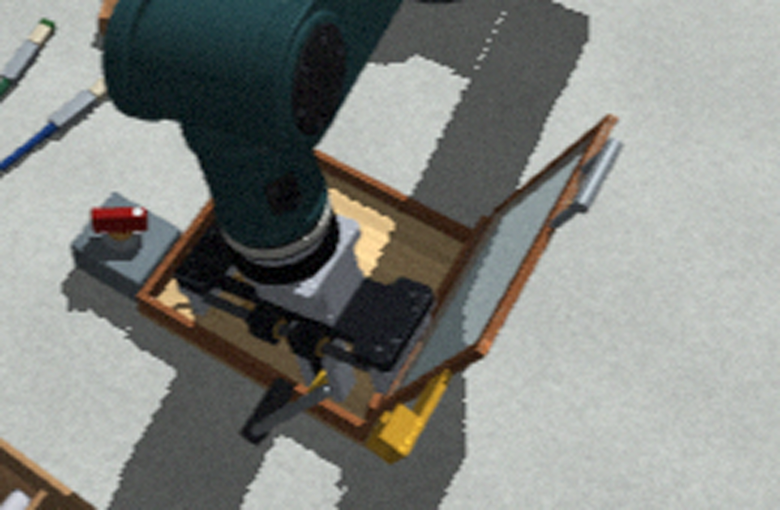

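View pics/w7.png

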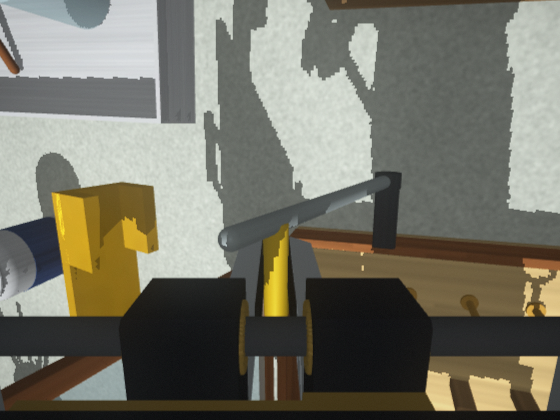

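Call:
jog_arm --pt "0 0 0 0 2 -0.5 0" --pt "0 0 0 0 0 0 0"

```text
time: 11.7
tool_pos: [0.6191, 0.2126, 0.2594]
ee_rot: [-3.132, 0.295, -1.53]
wrist_force: [-4.8, -9.2, 1.3]
width: 0.0113
```

Call:
jog_arm --pt "0 0 0 0 0 0 40" --pt "0 0 0 0 0 0 40" --pt "0 0 0 0 -9 29 40" --pt "0 0 0 0 -15 48 40" --pt "0 0 0 0 -10 50 40" --pt "-0.1 0 0 -45 10 40 40" --pt "-0.1 0 0 -45 40 40 40" --pt "-0.1 0 0 -45 50 0 40" --pt "0 0 0 -48 50 0 40" --pt "0 0 0 0 0 0 40" --pt "0 0 0 0 0 0 40"

```text
time: 13.08
tool_pos: [0.4507, 0.3172, 0.4618]
ee_rot: [-3.14, 0.001, -1.529]
wrist_force: [0.8, -0.6, -0.5]
width: 0.0399
```

```bash
python3 - <<'E'
from h import *
im=snapshot("wrist");c=get_calibration("wrist");cv2.imwrite("pics/w8.png",im[:,:,::-1])
im=snapshot("scene");crop(im,200,160,460,330,3,"s8c")
p=[.4735,.1340,.0424]
def X(b):
    b=np.array(b)/1e3;C,s=np.cos(p[2]),np.sin(p[2]);return np.array([p[0]+C*b[0]-s*b[1],p[1]+s*b[0]+C*b[1],b[2]])
b=(-30,130-250*np.cos(1.85),78+250*np.sin(1.85));print(X(b),w2pix(c,X(b)))
E
```

```text
[0.43509623 0.33144718 0.3183188 ] [253.14829465 251.48159957]
```

View pics/w8.png

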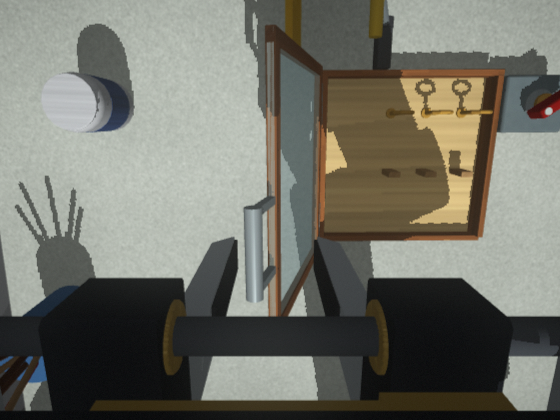

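View pics/s8c.png

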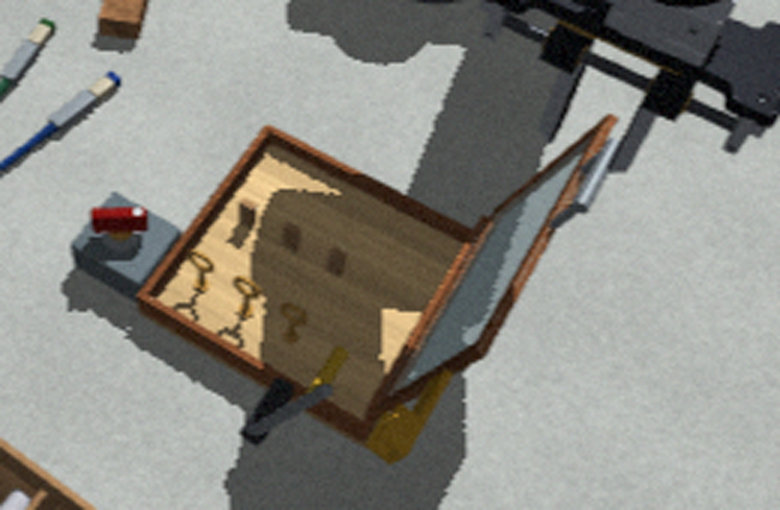

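Call:
jog_arm --pt "0 0 0 -15 14 -4 40" --pt "0 0 0 0 0 -25 40" --pt "0 0 0 0 0 -25 40" --pt "0 0 0 0 0 -10 40" --pt "0 0 0 0 0 0 40" --pt "0 0 0 0 0 0 0" --pt "0 0 0 0 0 0 0" --pt "0 0 0 0 0 0 0"

```text
time: 14.18
tool_pos: [0.4359, 0.3307, 0.3982]
ee_rot: [-3.14, 0.001, -1.53]
wrist_force: [-0.7, -0.7, 0.4]
width: 0.0134
```

```bash
python3 - <<'E'
import numpy as np
a=[]
for th in np.arange(1.85,1.39,-.05):
    a.append((-250*np.cos(th),250*np.sin(th)))
a=np.array(a);print(np.diff(a,axis=0).round(1).tolist())
E
```

```text
[[-12.1, 3.1], [-12.2, 2.5], [-12.4, 1.9], [-12.4, 1.3], [-12.5, 0.7], [-12.5, 0.1], [-12.5, -0.6], [-12.4, -1.2], [-12.4, -1.8]]
```

Call:
jog_arm --pt "0 0 0 0 0 0 0" --pt "0 0 0 0.5 -12.1 3.1 0" --pt "0 0 0 0.5 -12.2 2.5 0" --pt "0 0 0 0.5 -12.4 1.9 0" --pt "0 0 0 0.5 -12.4 1.3 0" --pt "0 0 0 0.5 -12.5 0.7 0" --pt "0 0 0 0.5 -12.5 0.1 0" --pt "0 0 0 0.5 -12.5 -0.6 0" --pt "0 0 0 0 0 0 0"

```text
time: 15.3
tool_pos: [0.4395, 0.2429, 0.4064]
ee_rot: [-3.141, -0.001, -1.532]
wrist_force: [3.1, 0.4, 2.6]
width: 0.0112
```

```bash
python3 - <<'E'
from h import *
im=snapshot("wrist");c=get_calibration("wrist");cv2.imwrite("pics/w9.png",im[:,:,::-1])
im=snapshot("scene");crop(im,200,160,460,330,3,"s9c")
E
```

```text
(no output)
```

View pics/s9c.png

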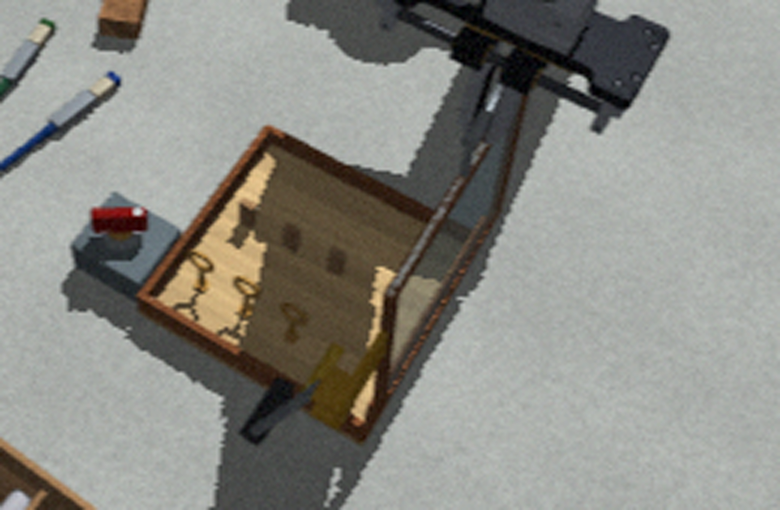

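View pics/w9.png

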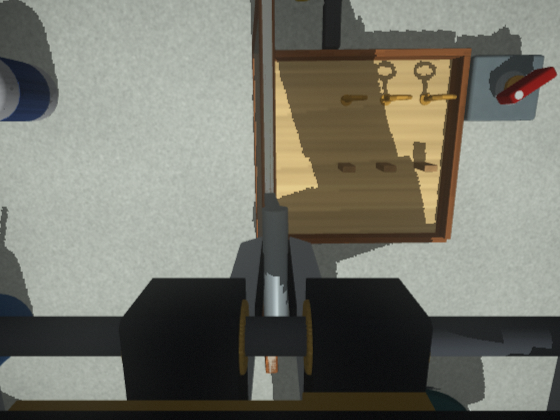

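Call:
jog_arm --pt "0 0 0 0.2 -5 -0.4 0" --pt "0 0 0 0.2 -5 -0.5 0" --pt "0 0 0 0.2 -5 -0.6 0" --pt "0 0 0 0 0 0 0"

```text
time: 15.9
tool_pos: [0.44, 0.2286, 0.4048]
ee_rot: [-3.142, -0.001, -1.531]
wrist_force: [4.3, -0.1, 2.0]
width: 0.0109
```

Call:
jog_arm --pt "0 0 0 0.2 -4 -0.6 0" --pt "0 0 0 0.2 -4 -0.6 0" --pt "0 0 0 0 0 0 0"

```text
time: 16.27
tool_pos: [0.4401, 0.2225, 0.404]
ee_rot: [-3.141, 0.005, -1.528]
wrist_force: [4.1, 6.2, 2.3]
width: 0.011
```

Call:
jog_arm --pt "0 0 0 0 -2 0 0" --pt "0 0 0 0 0 0 0"

```text
time: 16.52
tool_pos: [0.4401, 0.2214, 0.404]
ee_rot: [-3.141, 0.007, -1.526]
wrist_force: [3.9, 9.2, 1.5]
width: 0.011
```

Call:
jog_arm --pt "0 0 0 0 2 0 5" --pt "0 0 0 0 0 0 20" --pt "0 0 0 0 0 0 30" --pt "0 0 0 0 0 0 30"

```text
time: 17.02
tool_pos: [0.4397, 0.2205, 0.4029]
ee_rot: [3.139, -0.002, -1.53]
wrist_force: [-0.7, -0.5, -0.4]
width: 0.0301
```

```bash
python3 - <<'E'
from h import *
im=snapshot("scene");crop(im,260,200,400,310,5,"s10c")
im=snapshot("wrist");cv2.imwrite("pics/w10.png",im[:,:,::-1])
E
```

```text
(no output)
```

View pics/s10c.png

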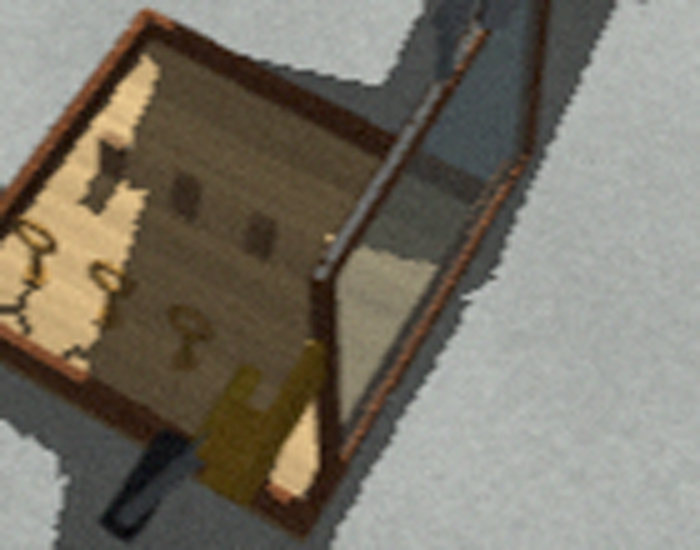

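View pics/w10.png

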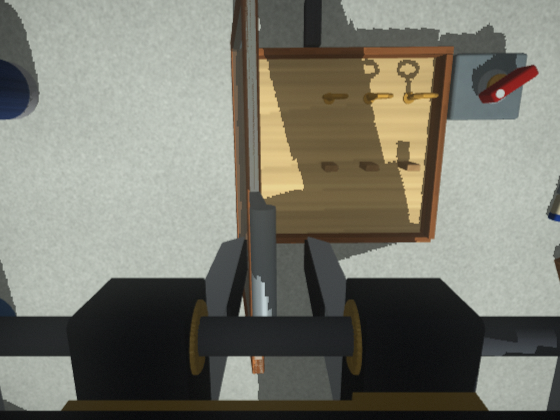

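Call:
jog_arm --pt "0 0 0 0 0 25 40" --pt "0 0 0 0 0 45 60" --pt "0 0 0 0 -50 0 60" --pt "0 0 0 0 -60 0 60" --pt "0 0 0 0 -60 -20 60" --pt "0 0 0 0 -60 -30 60" --pt "0 0 0 -10 -60 -30 60" --pt "0 0 0 -10 -60 -30 60" --pt "0 0 0 -10 -60 -30 60" --pt "0 0 0 -10 -30 -30 60" --pt "0 0 0 0 0 0 60"

```text
time: 18.5
tool_pos: [0.4009, -0.201, 0.31]
ee_rot: [3.136, 0.004, -1.534]
wrist_force: [0.8, 1.1, 0.3]
width: 0.06
```

```bash
python3 - <<'E'
from h import *
im=snapshot("wrist");c=get_calibration("wrist");np.savez("w11.npz",**c);cv2.imwrite("pics/w11.png",im[:,:,::-1])
im=snapshot("scene");crop(im,80,100,400,310,2.4,"s11c")
E
```

```text
(no output)
```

View pics/s11c.png

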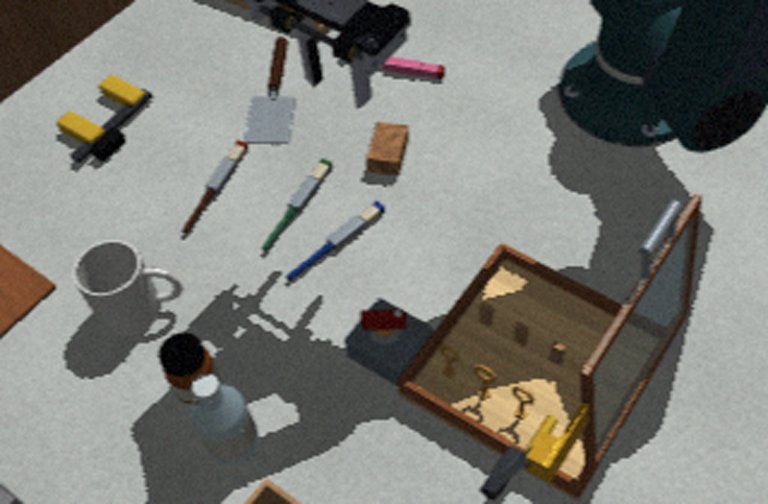

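View pics/w11.png

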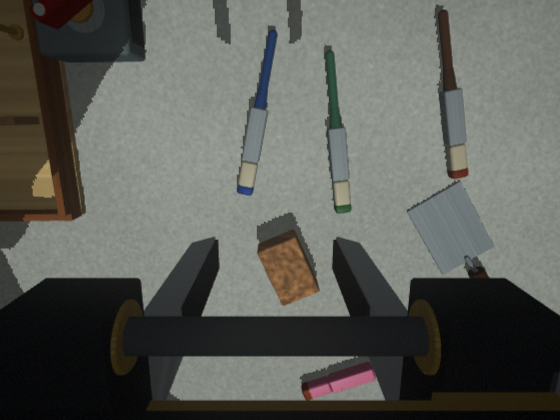

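```bash
python3 - <<'E'
from h import *
c=dict(np.load("w11.npz"))
for n,h,e,f in (("blue",(245,192),(273,32),((264,107),(250,164))),("green",(343,210),(330,49),((338,126),(342,180))),("dark",(458,175),(443,8),((453,88),(456,145)))):
    P=pix2w(c,*h,.008);Q=pix2w(c,*e,.008);d=Q-P;L=np.linalg.norm(d)
    A=pix2w(c,*f[0],.012);B=pix2w(c,*f[1],.012);m=B+(A-B)*35/55
    print(n,"len",L.round(3),"mid",(Q-d/L*.095).round(4),m.round(4),"yaw",np.arctan2(d[1],d[0]).round(3))
E
```

```text
blue len 0.163 mid [ 0.4593 -0.1763  0.008 ] [ 0.4606 -0.1794  0.012 ] yaw -0.151
green len 0.166 mid [ 0.4461 -0.2629  0.008 ] [ 0.4457 -0.264   0.012 ] yaw 0.161
dark len 0.166 mid [ 0.4886 -0.377   0.008 ] [ 0.4871 -0.3776  0.012 ] yaw 0.246
```

Call:
jog_arm --pt "0 0 -0.1 30 12 -30 40" --pt "0 0 -0.088 29 12 -40 40" --pt "0 0 0 0 0 -50 40" --pt "0 0 0 0 0 -50 40" --pt "0 0 0 0 0 -30 40" --pt "0 0 0 0 0 -9 40" --pt "0 0 0 0 0 0 40"

```text
time: 19.48
tool_pos: [0.4627, -0.1756, 0.1054]
ee_rot: [-3.14, -0.001, -1.717]
wrist_force: [0.8, 0.0, 0.4]
width: 0.04
```

```bash
python3 - <<'E'
from h import *
im=snapshot("wrist");c=get_calibration("wrist");np.savez("w12.npz",**c);cv2.imwrite("pics/w12.png",im[:,:,::-1])
E
```

```text
(no output)
```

View pics/w12.png

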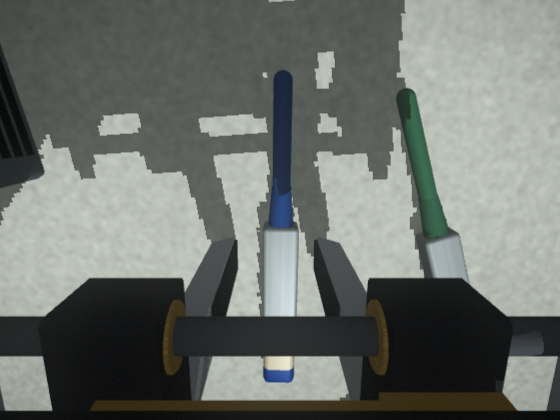

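Call:
jog_arm --pt "0 0 0 0 -1 -5.5 40" --pt "0 0 0 0 0 0 10" --pt "0 0 0 0 0 0 0" --pt "0 0 0 0 0 0 0" --pt "0 0 0 0 0 0 0"

```text
time: 20.15
tool_pos: [0.4617, -0.1772, 0.0989]
ee_rot: [-3.141, -0.0, -1.718]
wrist_force: [-1.0, -0.7, 1.8]
width: 0.0177
```

```bash
python3 - <<'E'
from h import *
o=get_obs()
im=snapshot("wrist");c=get_calibration("wrist");cv2.imwrite("pics/w13.png",im[:,:,::-1]);crop(im,180,20,480,260,2.5,"w13c")
print(o["tool_pos"],o["ee_rot"],o["width"])
E
```

```text
[ 0.46174433 -0.17720625  0.09887524] [-3.14112518e+00 -4.08561135e-04 -1.71805697e+00] 0.01772817238283158
```

View pics/w13c.png

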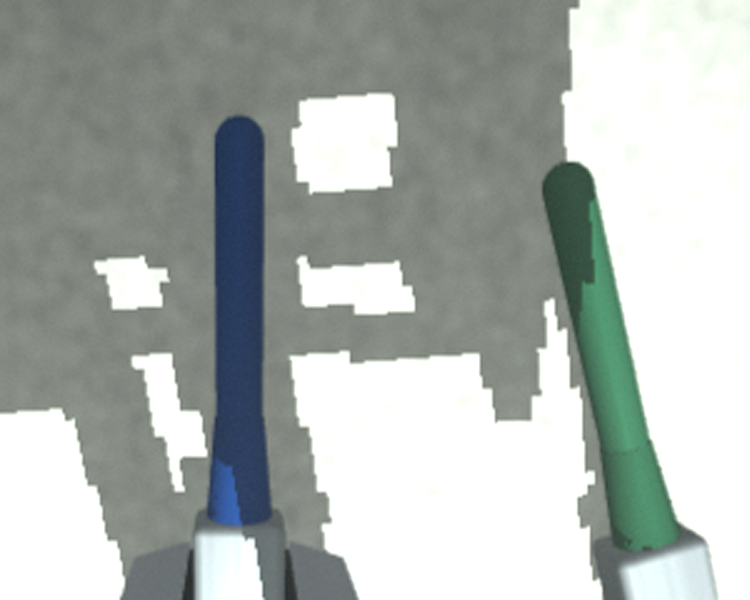

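```bash
python3 - <<'E'
from h import *
o=get_obs();c=get_calibration("wrist")
Q=pix2w(c,276,67,.008);d=Q-o["tool_pos"];print(Q,np.hypot(d[0],d[1]),np.arctan2(d[1],d[0]),o["ee_rot"][2]+np.pi/2)
p=[.4735,.1340,.0424]
def X(b):
    b=np.array(b)/1e3;C,s=np.cos(p[2]),np.sin(p[2]);return np.array([p[0]+C*b[0]-s*b[1],p[1]+s*b[0]+C*b[1],b[2]])
for b in ((65,20,59),(-18,20,47),(-45,20,59),(0,20,59),(65,-30,59),(0,-30,59),(65,-80,59),(0,-80,59)):print(b,X(b).round(4))
E
```

```text
[ 0.5525583  -0.19012628  0.008     ] 0.09173564510171353 -0.14112164689441434 -0.14728117965881227
(65, 20, 59) [0.5376 0.1567 0.059 ]
(-18, 20, 47) [0.4547 0.1532 0.047 ]
(-45, 20, 59) [0.4277 0.1521 0.059 ]
(0, 20, 59) [0.4727 0.154  0.059 ]
(65, -30, 59) [0.5397 0.1068 0.059 ]
(0, -30, 59) [0.4748 0.104  0.059 ]
(65, -80, 59) [0.5418 0.0568 0.059 ]
(0, -80, 59) [0.4769 0.0541 0.059 ]
```

Call:
jog_arm --pt "0 0 0 0 0 30 0" --pt "0 0 0 0 0 60 0" --pt "0 0 0 0 0 60 0" --pt "0.05 0 0.038 -8 50 0 0" --pt "0.05 0 0.038 -8 50 0 0" --pt "0.05 0 0.038 -8 50 0 0" --pt "0.05 0 0.038 -8 50 -20 0" --pt "0.05 0 0.038 -7 50 -20 0" --pt "0 0 0 0 50 -20 0" --pt "0 0 0 0 0 0 0" --pt "0 0 0 0 0 0 0"

```text
time: 21.58
tool_pos: [0.4227, 0.1228, 0.1886]
ee_rot: [3.128, 0.249, -1.528]
wrist_force: [0.1, 0.6, -0.8]
width: 0.0178
```

```bash
cat >> h.py <<'E'
from scipy.spatial.transform import Rotation as Ro
P0=[.4735,.1340,.0424]
def X(b,p=P0):
    b=np.array(b)/1e3;C,s=np.cos(p[2]),np.sin(p[2]);return np.array([p[0]+C*b[0]-s*b[1],p[1]+s*b[0]+C*b[1],b[2]])
def tool():
    o=get_obs();R=Ro.from_euler("xyz",o["ee_rot"]).as_matrix();return o["tool_pos"],R,o
E
python3 - <<'E'
from h import *
im=snapshot("wrist");c=get_calibration("wrist");np.savez("w14.npz",**c);cv2.imwrite("pics/w14.png",im[:,:,::-1])
t,R,o=tool();print(t,o["ee_rot"],o["width"])
a=t+R@[0,0,.091];h=a+R@[0,.092,0];h2=a-R@[0,.092,0]
print("axis",a,h,h2,w2pix(c,h),w2pix(c,h2)); 
for b in ((65,20,59),(65,-30,59),(65,-80,59)):print(w2pix(c,X(b)))
im=snapshot("scene");crop(im,180,120,440,310,3,"s14c")
E
```

```text
[0.4230096  0.12231778 0.18897011] [ 3.12928666  0.24855044 -1.52903799] 0.017584890282542294
axis [0.42095631 0.14463575 0.10077322] [0.32905509 0.14051713 0.10187055] [0.51285752 0.14875437 0.09967588] [276.83341585 410.25973619] [277.19306485  66.71264492]
[282.89659083  27.18695799]
[378.64401956  21.43557337]
[487.65475783  14.88748437]
```

View pics/w14.png

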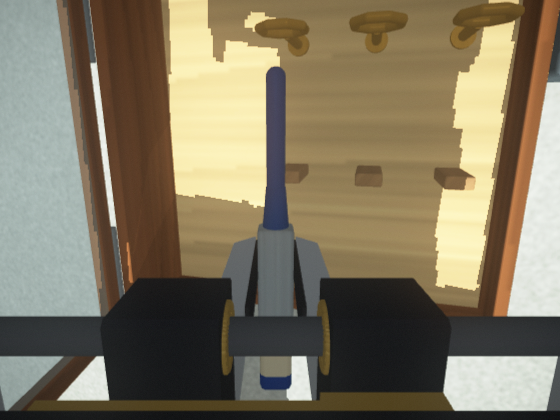

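View pics/s14c.png

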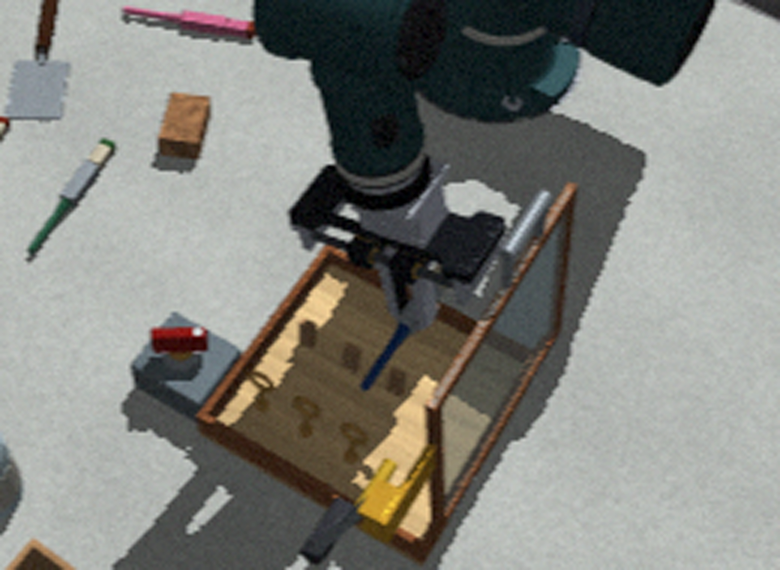

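Call:
jog_arm --pt "0 0 0 0 7 -15 0" --pt "0 0 0 0 0 -17 0" --pt "0 0 0 0 0 -10 0" --pt "0 0 0 0 0 0 0" --pt "0 0 0 0 0 0 0"

```text
time: 22.3
tool_pos: [0.4228, 0.1299, 0.1467]
ee_rot: [3.129, 0.249, -1.529]
wrist_force: [1.2, 0.3, -0.5]
width: 0.0181
```

```bash
cat > chk.py <<'E'
from h import *
import sys
im=snapshot("wrist");c=get_calibration("wrist");n=sys.argv[1];cv2.imwrite(f"pics/{n}.png",im[:,:,::-1])
t,R,o=tool()
a=t+R@[0,0,.091];h=a-R@[0,float(sys.argv[2])/1e3,0]
p=P0
def box(w):
    d=w-np.array([p[0],p[1],0]);C,s=np.cos(p[2]),np.sin(p[2]);return (1e3*np.array([C*d[0]+s*d[1],-s*d[0]+C*d[1],d[2]])).round(1)
print("mid box",box(a),"end box",box(h),"w",o["width"],"F",o["wrist_force"].round(1),"t",o["time"])
E
python3 chk.py w15 92
```

```text
mid box [-51.7  20.5  58.8] end box [40.3 20.8 57.7] w 0.017501040994514456 F [ 0.2  0.5 -0.8] t 22.35
```

View pics/w15.png

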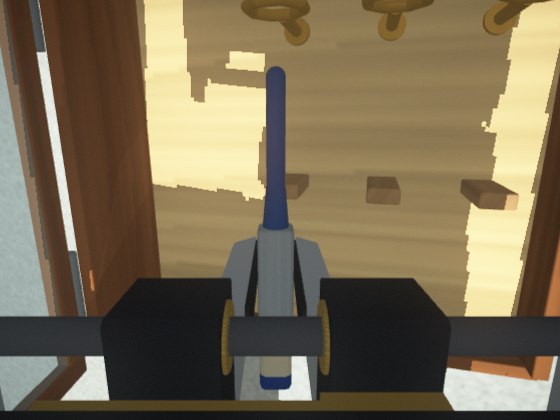

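Handle (276,70) lines up with eyelet 3 ring (276,8). Push in.

Call:
jog_arm --pt "0 0 0 12 0.5 0 0" --pt "0 0 0 12 0.5 0 0" --pt "0 0 0 12 0.5 0 0" --pt "0 0 0 12 0.5 0 0" --pt "0 0 0 6 0.3 0 0" --pt "0 0 0 0 0 0 0"

```text
time: 23.1
tool_pos: [0.4769, 0.1323, 0.1464]
ee_rot: [3.128, 0.249, -1.529]
wrist_force: [-0.9, -0.3, -0.8]
width: 0.0178
```

```bash
python3 chk.py w16 92
```

```text
mid box [ 1.7 20.6 58.2] end box [93.7 20.8 56.9] w 0.01768688570134679 F [-0.1  0.7 -0.2] t 23.15
```

View pics/w16.png

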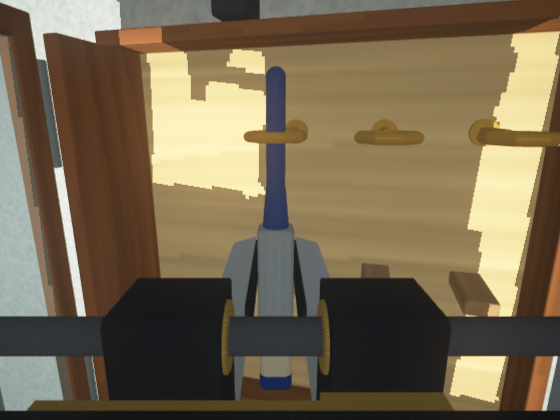

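Call:
jog_arm --pt "0 0 0 0 0 -1 0" --pt "0 0 0 0 0 0 20" --pt "0 0 0 0 0 0 32" --pt "0 0 0 0 0 0 34" --pt "0 0 0 0 -6 24 34" --pt "0 0 0 0 -12 48 34" --pt "0 0 0 0 0 0 34"

```text
time: 24.02
tool_pos: [0.4788, 0.1138, 0.2222]
ee_rot: [3.138, 0.249, -1.527]
wrist_force: [-0.2, -0.3, -0.0]
width: 0.0339
```

```bash
python3 chk.py w17 92; python3 -c "
from h import *
im=snapshot('scene');crop(im,80,100,400,310,2.4,'s17c')"
```

```text
mid box [  2.6   2.3 131.5] end box [ 94.6   2.5 130.8] w 0.03393710900894098 F [-0.1 -0.2  0.3] t 24.075
```

View pics/w17.png

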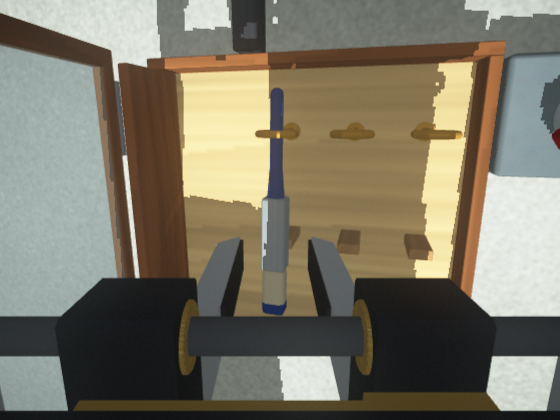

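View pics/s17c.png

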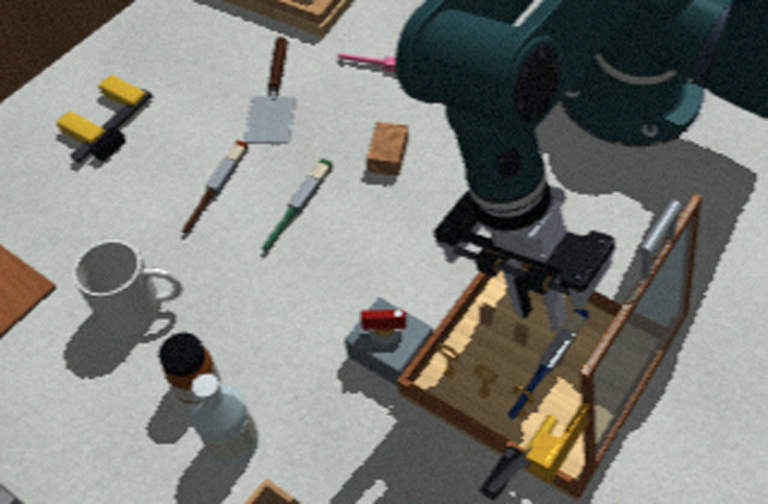

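Call:
jog_arm --pt "0 0 0 0 -12 50 40" --pt "-0.05 0 0 0 -50 0 40" --pt "-0.05 0 0.02 0 -52 0 40" --pt "-0.05 0 0.02 0 -52 0 40" --pt "-0.05 0 0.02 0 -52 0 40" --pt "-0.05 0 0.02 -10 -52 0 40" --pt "0 0 0.02 -10 -52 -20 40" --pt "0 0 0.02 -13 -55 -20 40" --pt "0 0 0 0 0 -40 40" --pt "0 0 0 0 0 0 40" --pt "0 0 0 0 0 0 40"

```text
time: 25.5
tool_pos: [0.4439, -0.2622, 0.1877]
ee_rot: [3.11, 0.0, -1.409]
wrist_force: [0.2, -0.4, 0.2]
width: 0.0403
```

```bash
python3 - <<'E'
from h import *
im=snapshot("wrist");c=get_calibration("wrist");np.savez("w18.npz",**c);cv2.imwrite("pics/w18.png",im[:,:,::-1]);print(get_obs()["tool_pos"],get_obs()["ee_rot"])
E
```

```text
[ 0.44435548 -0.26235786  0.18872526] [ 3.11128764e+00 -1.19227261e-03 -1.40913712e+00]
```

View pics/w18.png

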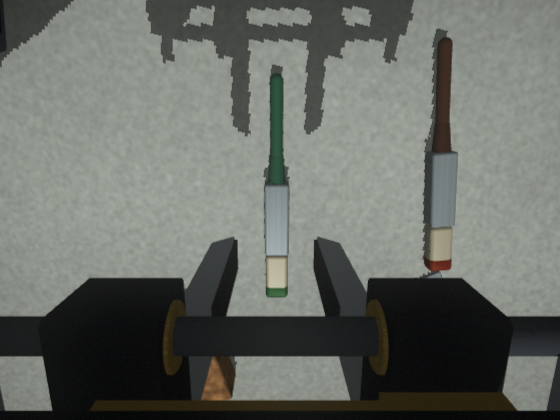

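```bash
python3 - <<'E'
from h import *
c=dict(np.load("w18.npz"))
P=pix2w(c,277,294,.008);Q=pix2w(c,277,74,.008);d=Q-P;L=np.linalg.norm(d);print(L,Q-d/L*.095,np.arctan2(d[1],d[0]))
P=pix2w(c,438,268,.008);Q=pix2w(c,445,39,.008);d=Q-P;L=np.linalg.norm(d);print(L,Q-d/L*.095,np.arctan2(d[1],d[0]))
E
```

```text
0.16575162962885298 [ 0.44306848 -0.26323729  0.008     ] 0.1628209327710047
0.1657108545977665 [ 0.48428338 -0.37795828  0.008     ] 0.2535564851461365
```

Call:
jog_arm --pt "0.005 -0.03 0 0 -0.7 -30 40" --pt "0 0 0 0 0 -35 40" --pt "0 0 0 0 0 -20 40" --pt "0 0 0 0 0 -4 40" --pt "0 0 0 0 0 0 40"

```text
time: 26.18
tool_pos: [0.4446, -0.2636, 0.1001]
ee_rot: [-3.141, -0.002, -1.41]
wrist_force: [0.6, 0.1, 0.5]
width: 0.0404
```

Call:
jog_arm --pt "0 0 0 0 0 -1 20" --pt "0 0 0 0 0 0 0" --pt "0 0 0 0 0 0 0" --pt "0 0 0 0 0 0 0"

```text
time: 26.68
tool_pos: [0.444, -0.2637, 0.0983]
ee_rot: [3.141, -0.001, -1.411]
wrist_force: [-0.3, 0.3, 4.2]
width: 0.0179
```

```bash
python3 - <<'E'
from h import *
im=snapshot("wrist");c=get_calibration("wrist");cv2.imwrite("pics/w19.png",im[:,:,::-1])
g=cv2.cvtColor(im,cv2.COLOR_RGB2HSV);m=cv2.inRange(g,(50,90,20),(90,255,200))[:250]
ys,xs=np.nonzero(m);print(xs.min(),xs.max(),ys.min(),ys.max())
v=ys.min();u=xs[ys<v+6].mean();t=get_obs()
Q=pix2w(c,u,v,.008);d=Q-t["tool_pos"];print(u,v,np.hypot(d[0],d[1]),np.arctan2(d[1],d[0])-t["ee_rot"][2]-np.pi/2,t["tool_pos"])
E
```

```text
264 286 63 226
275.36619718309856 63 0.09355767610407033 0.008064223106889257 [ 0.44394302 -0.26367378  0.09828811]
```

View pics/w19.png

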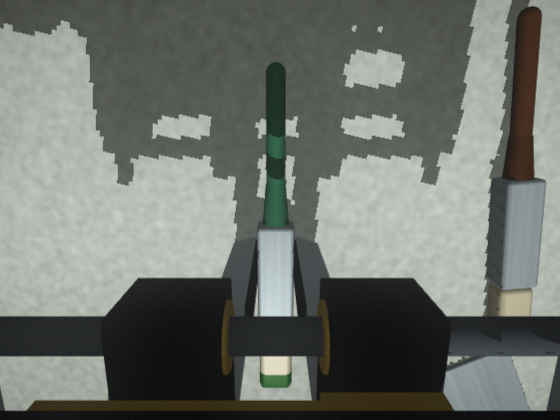

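Call:
jog_arm --pt "0 0 0 0 0 30 0" --pt "0 0 0 0 0 60 0" --pt "0 0 0 0 10 60 0" --pt "0 0 -0.02 -3 52 0 0" --pt "0 0 -0.02 -3 52 0 0" --pt "0 0 -0.02 -3 52 0 0" --pt "0 0 -0.02 -3 52 0 0" --pt "0 0 -0.02 -3 52 -20 0" --pt "0 0 -0.017 -3 52 -20 0" --pt "0 0 0 -3 43 -20 0" --pt "0 0 0 0 0 0 0" --pt "0 0 0 0 0 0 0"

```text
time: 28.22
tool_pos: [0.4227, 0.1012, 0.1876]
ee_rot: [3.14, -0.001, -1.527]
wrist_force: [0.7, -0.6, -0.7]
width: 0.0177
```

```bash
sed -i 's/\.091\]/.090]/' chk.py; python3 chk.py w20 93.5
```

```text
mid box [-51.9 -31.1  98. ] end box [ 41.6 -31.1  98. ] w 0.0177609238331145 F [-0.1  0.2 -0.3] t 28.275
```

View pics/w20.png

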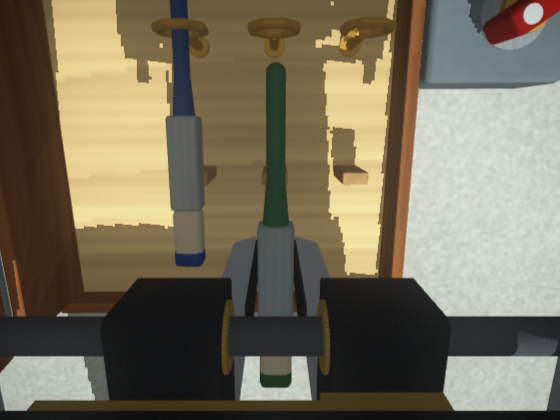

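Lined up; lower 40, shift +1 y, push in 53.

Call:
jog_arm --pt "0 0 0 0 1 -20 0" --pt "0 0 0 0 0 -19 0" --pt "0 0 0 0 0 0 0" --pt "0 0 0 12 0.5 0 0" --pt "0 0 0 12 0.5 0 0" --pt "0 0 0 12 0.5 0 0" --pt "0 0 0 12 0.5 0 0" --pt "0 0 0 5 0.2 0 0" --pt "0 0 0 0 0 0 0"

```text
time: 29.4
tool_pos: [0.4758, 0.1048, 0.1483]
ee_rot: [3.14, 0.0, -1.527]
wrist_force: [0.3, -0.6, -0.5]
width: 0.0178
```

```bash
python3 chk.py w21 93.5
```

```text
mid box [  0.6 -29.2  58.3] end box [ 94.1 -29.1  58.1] w 0.01771670365628129 F [ 0.  -0.8  0.1] t 29.45
```

View pics/w21.png

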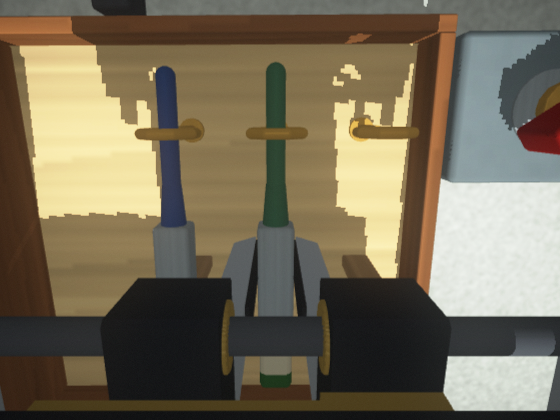

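Call:
jog_arm --pt "0 0 0 0 0 -2.5 0" --pt "0 0 0 0 0 0 20" --pt "0 0 0 0 0 0 30" --pt "0 0 0 0 0 0 30" --pt "0 0 0 0 0 25 30" --pt "0 0 0 0 0 50 30" --pt "0 0 0 0 0 0 34"

```text
time: 30.32
tool_pos: [0.4778, 0.105, 0.226]
ee_rot: [-3.133, 0.001, -1.527]
wrist_force: [0.3, -0.4, -0.6]
width: 0.0332
```

```bash
python3 chk.py w22 93.5
```

```text
mid box [  2.3 -29.2 133.4] end box [ 95.8 -29.1 133.8] w 0.0342058087288183 F [0.7 0.2 0.1] t 30.375
```

View pics/w22.png

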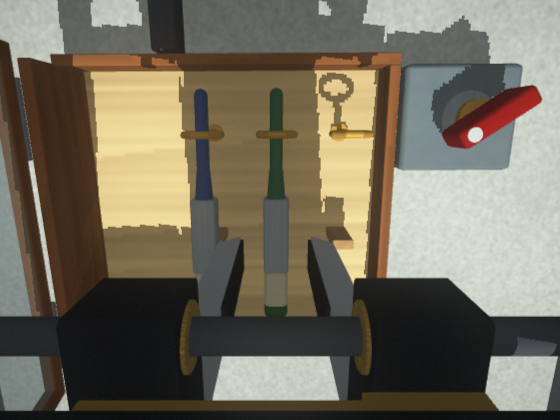

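Call:
jog_arm --pt "0 0 0 0 -20 40 40" --pt "0 0 0.023 0 -55 0 40" --pt "0 0 0.023 0 -55 0 40" --pt "0 0 0.023 0 -55 0 40" --pt "0 0 0.023 0 -55 0 40" --pt "0 0 0.023 0 -55 0 40" --pt "0 0 0.023 0 -55 0 40" --pt "0 0 0.023 0 -55 -25 40" --pt "0 0 0.023 3 -55 -25 40" --pt "0 0 0.023 3 -20 -25 40" --pt "0 0 0 0 0 0 40" --pt "0 0 0 0 0 0 40"

```text
time: 31.88
tool_pos: [0.4816, -0.3743, 0.1859]
ee_rot: [3.14, 0.001, -1.32]
wrist_force: [0.1, 0.7, 0.1]
width: 0.04
```

```bash
python3 - <<'E'
from h import *
im=snapshot("wrist");c=get_calibration("wrist");np.savez("w23.npz",**c);cv2.imwrite("pics/w23.png",im[:,:,::-1]);print(get_obs()["tool_pos"],get_obs()["ee_rot"])
E
```

```text
[ 0.48199863 -0.37428725  0.18693334] [ 3.14118948e+00 -3.90819354e-04 -1.31958178e+00]
```

View pics/w23.png

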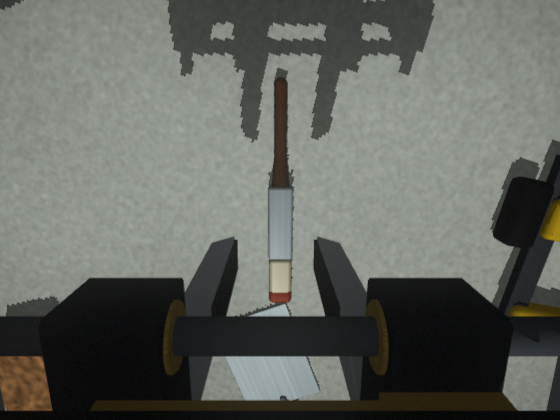

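```bash
python3 - <<'E'
from h import *
c=dict(np.load("w23.npz"))
P=pix2w(c,280,301,.008);Q=pix2w(c,281,79,.008);d=Q-P;L=np.linalg.norm(d);print(L,Q-d/L*.095,np.arctan2(d[1],d[0]))
E
```

```text
0.16665826537602246 [ 0.48365241 -0.37703718  0.008     ] 0.2500999033719266
```

Call:
jog_arm --pt "0 0 0 1 -2.7 -30 40" --pt "0 0 0 0 0 -30 40" --pt "0 0 0 0 0 -20 40" --pt "0 0 0 0 0 -7 40" --pt "0 0 0 0 0 0 40" --pt "0 0 0 0 0 0 40"

```text
time: 32.67
tool_pos: [0.4833, -0.3784, 0.1006]
ee_rot: [-3.141, -0.002, -1.32]
wrist_force: [1.2, -0.1, 0.0]
width: 0.0402
```

Call:
jog_arm --pt "0 0 0 0 0 -1.5 20" --pt "0 0 0 0 0 0 0" --pt "0 0 0 0 0 0 0" --pt "0 0 0 0 0 0 0"

```text
time: 33.17
tool_pos: [0.4827, -0.3781, 0.0978]
ee_rot: [3.141, -0.0, -1.321]
wrist_force: [-0.7, -0.1, 2.0]
width: 0.0175
```

```bash
python3 - <<'E'
from h import *
im=snapshot("wrist");c=get_calibration("wrist");cv2.imwrite("pics/w24.png",im[:,:,::-1])
t=get_obs()
for v in (60,63,66):
    Q=pix2w(c,277,v,.008);d=Q-t["tool_pos"];print(v,np.hypot(d[0],d[1]),np.arctan2(d[1],d[0])-t["ee_rot"][2]-np.pi/2,t["tool_pos"])
E
```

```text
60 0.09471806389533238 0.00025266331840989587 [ 0.48267901 -0.37803805  0.09781723]
63 0.09346889879439821 0.00024262174048095275 [ 0.48267901 -0.37803805  0.09781723]
66 0.0922150813383483 0.0002322691914899977 [ 0.48267901 -0.37803805  0.09781723]
```

View pics/w24.png

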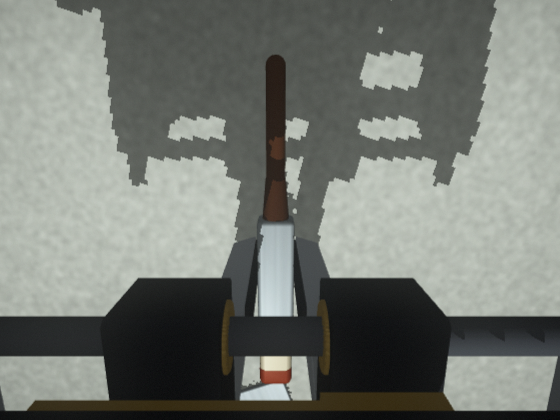

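Call:
jog_arm --pt "0 0 0 0 0 30 0" --pt "0 0 0 0 0 60 0" --pt "0 0 0 -5 14 60 0" --pt "0 0 -0.026 -7 52 0 0" --pt "0 0 -0.026 -7 52 0 0" --pt "0 0 -0.026 -7 52 0 0" --pt "0 0 -0.026 -7 52 0 0" --pt "0 0 -0.026 -7 52 0 0" --pt "0 0 -0.026 -7 52 -20 0" --pt "0 0 -0.026 -7 52 -20 0" --pt "0 0 -0.025 -7 52 -20 0" --pt "0 0 0 0 0 0 0"

```text
time: 34.72
tool_pos: [0.4196, 0.0549, 0.1856]
ee_rot: [3.136, 0.001, -1.521]
wrist_force: [-0.3, -0.7, 1.0]
width: 0.0181
```

```bash
python3 chk.py w25 96.5
```

```text
mid box [-56.4 -78.5  96.7] end box [ 40.1 -78.   96.4] w 0.01790109038283174 F [ 0.7 -0.  -0.2] t 34.775
```

View pics/w25.png

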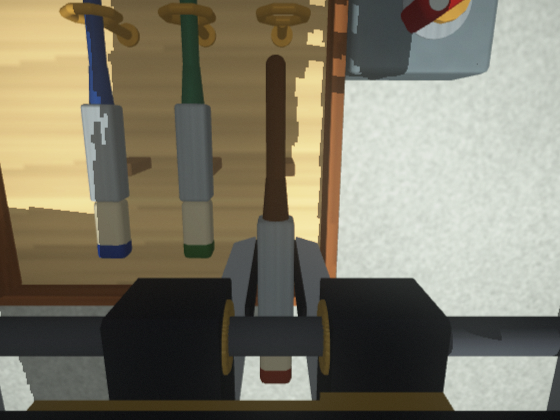

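Call:
jog_arm --pt "0 0 -0.006 0 -2 -19 0" --pt "0 0 0 0 0 -19 0" --pt "0 0 0 0 0 0 0" --pt "0 0 0 12 0.5 0 0" --pt "0 0 0 12 0.5 0 0" --pt "0 0 0 12 0.5 0 0" --pt "0 0 0 12 0.5 0 0" --pt "0 0 0 6 0.2 0 0" --pt "0 0 0 0 0 0 0"

```text
time: 35.9
tool_pos: [0.4759, 0.0523, 0.1494]
ee_rot: [3.14, 0.0, -1.533]
wrist_force: [-0.6, 1.0, -1.2]
width: 0.0178
```

```bash
python3 chk.py w26 96.5
```

```text
mid box [ -1.6 -81.7  59.3] end box [ 94.9 -82.1  59.1] w 0.01780874916055067 F [-0.2  0.5 -0.9] t 35.95
```

View pics/w26.png

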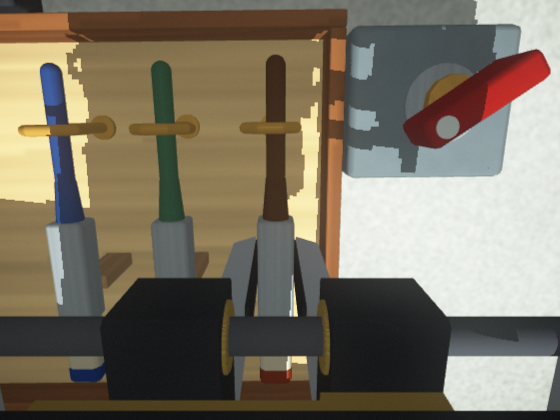

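Through eyelet 1, 1–2 mm toward −y; centre it, lower, release.

Call:
jog_arm --pt "0 0 0 0 1.7 -1 0" --pt "0 0 0 0 0 -2 0" --pt "0 0 0 0 0 0 20" --pt "0 0 0 0 0 0 30" --pt "0 0 0 0 0 0 30" --pt "0 0 0 0 0 25 30" --pt "0 0 0 0 0 50 30" --pt "0 0 0 0 0 0 34"

```text
time: 36.95
tool_pos: [0.4779, 0.054, 0.2264]
ee_rot: [-3.133, -0.0, -1.534]
wrist_force: [-0.1, 0.1, -1.0]
width: 0.0335
```

```bash
python3 chk.py w27 96.5; python3 - <<'E'
from h import *
c=get_calibration("wrist");print(w2pix(c,X((75,-165,84))),X((75,-165,72)), get_obs()["joint_positions"])
im=snapshot('scene');crop(im,180,160,440,310,3,'s27c')
E
```

```text
mid box [  0.2 -80.2 133.9] end box [ 96.7 -80.6 134.3] w 0.03407707223690721 F [-0.3  0.4 -0.6] t 37.0
[419.33417858 108.79775239] [ 0.5554265  -0.02767266  0.072     ] [-5.61367288e-03 -4.27405336e-02  1.66017786e+00  1.73763827e-05
  1.52013411e+00  1.52789031e+00]
```

View pics/w27.png

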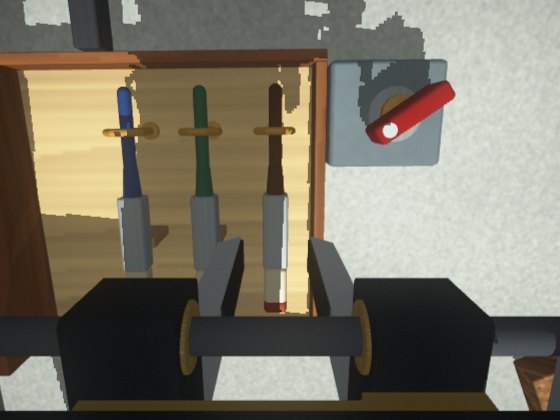

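View pics/s27c.png

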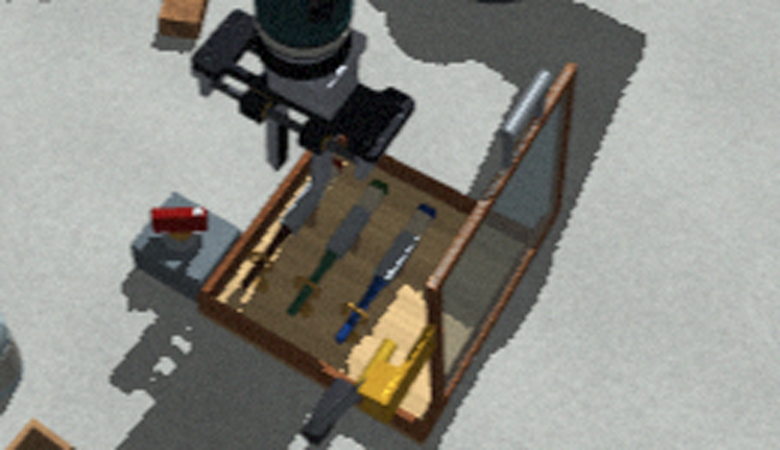

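```bash
python3 - <<'E'
from h import *
c=get_calibration("wrist")
im=cv2.imread("pics/w27.png")[:,:,::-1]; crop(im,340,60,480,170,5,"w27c")
g=cv2.cvtColor(im,cv2.COLOR_RGB2HSV)
m=cv2.inRange(g,(0,150,140),(12,255,255))|cv2.inRange(g,(172,150,140),(180,255,255));m[:, :330]=0;m[200:]=0
ys,xs=np.nonzero(m);r=cv2.minAreaRect(np.c_[xs,ys].astype(np.float32));b=cv2.boxPoints(r);print(r);
W=np.array([pix2w(c,*q,.085)[:2] for q in b]);print(W.round(4),W.mean(0))
e=[np.r_[W[i+1]-W[i]] for i in range(3)];print([(np.linalg.norm(v).round(4),np.arctan2(v[1],v[0]).round(3)) for v in e])
d=pix2w(c,391,130.5,.085)[:2];print(d,np.arctan2(*(d-X((75,-165,84))[:2])[::-1]))
E
```

```text
((415.41705322265625, 113.63716888427734), (16.661357879638672, 87.67366027832031), 55.95406723022461)
[[ 0.54   -0.0015]
 [ 0.5691 -0.0404]
 [ 0.5617 -0.047 ]
 [ 0.5322 -0.0079]] [ 0.55076608 -0.02421559]
[(np.float64(0.0485), np.float64(-0.929)), (np.float64(0.0098), np.float64(-2.414)), (np.float64(0.0489), np.float64(2.219))]
[ 0.54085099 -0.0113051 ] 2.2983446267958394
```

View pics/w27c.png

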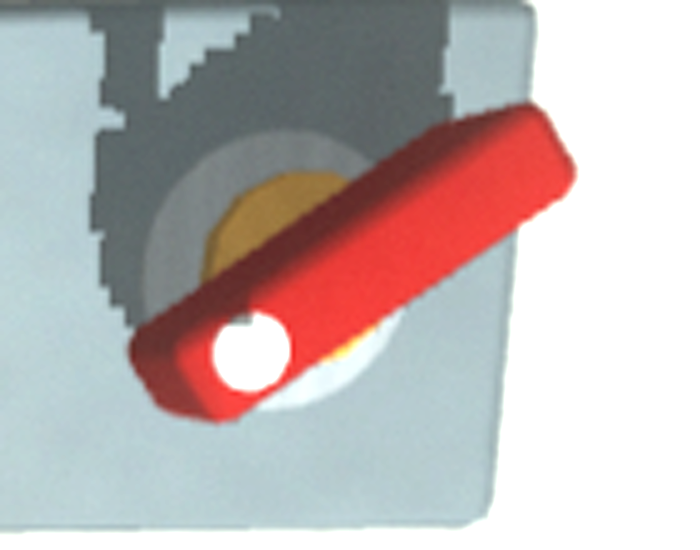

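Call:
jog_arm --pt "0 0 0.18 0 -20 0 40" --pt "0 0 0.18 15 -20 0 40" --pt "0 0 0.18 15 -20 0 40" --pt "0 0 0.18 15 -20 0 40" --pt "0 0 0.18 15 0 0 40" --pt "0 0 0.18 15 0 0 40" --pt "0 0 0.18 0 0 0 40" --pt "0 0 0.18 0 0 0 40" --pt "0 0 0.18 0 0 0 40" --pt "0 0 0.18 0 0 0 40" --pt "0 0 0.18 0 0 0 40" --pt "0 0 0.18 0 0 0 40"

```text
time: 38.55
tool_pos: [0.5497, -0.0259, 0.2191]
ee_rot: [-3.14, 0.003, 0.632]
wrist_force: [-0.6, -0.3, 0.3]
width: 0.0399
```

Call:
jog_arm --pt "0 0 0 0 0 0 40" --pt "0 0 0 0 0 0 40"

```text
time: 38.8
tool_pos: [0.5502, -0.026, 0.2204]
ee_rot: [-3.141, 0.002, 0.624]
wrist_force: [-0.4, -0.3, -0.2]
width: 0.0398
```

```bash
python3 - <<'E'
from h import *
im=snapshot("wrist");c=get_calibration("wrist");np.savez("w28.npz",**c);cv2.imwrite("pics/w28.png",im[:,:,::-1]);print(get_obs()["tool_pos"],get_obs()["ee_rot"],w2pix(c,X((75,-165,84))))
E
```

```text
[ 0.55031705 -0.02601064  0.22069985] [3.14151136e+00 1.12297881e-03 6.24454624e-01] [279.36034067 238.75099758]
```

View pics/w28.png

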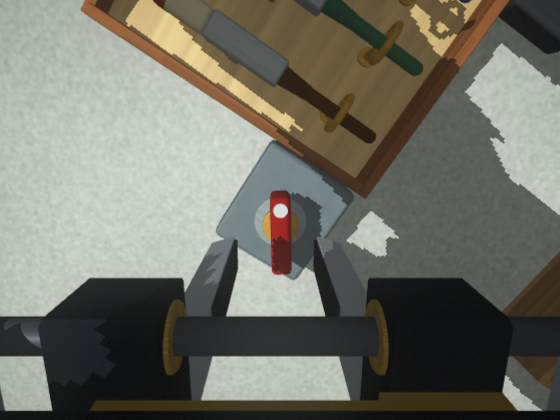

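```bash
python3 - <<'E'
from h import *
from scipy.optimize import least_squares
np.savez("w28.npz",**get_calibration("wrist"))
im=cv2.imread("pics/w28.png")[:,:,::-1]; crop(im,210,160,360,290,5,"w28c")
t=get_obs()
# rebuild w27 calibration from hand-eye: camera fixed in tool
c=get_calibration("wrist");tp,R,o=tool()
Rc=c["R"]@R; tc=c["R"]@tp+c["t"]
def calw(tp,e):
    R=Ro.from_euler("xyz",e).as_matrix();Rw=Rc@R.T;return dict(camera_matrix=c["camera_matrix"],R=Rw,t=tc-Rw@np.array(tp))
c27=calw([.4779,.054,.2264],[-3.133,0,-1.534]);c5=dict(np.load("w5.npz"))
O=[(c5,(330.5,238.5)),(c27,(390.5,130.5)),(c,(280,211))]
r=least_squares(lambda x:np.concatenate([w2pix(k,x)-u for k,u in O]),[.55,-.02,.084]);print(r.x,r.fun.round(1))
ax=X((75,-165,84))[:2];d=r.x[:2]-ax;print(ax,np.hypot(*d),np.arctan2(d[1],d[0]))
E
```

```text
[ 0.54484975 -0.01302865  0.0856014 ] [ 0.7  0.8 -1.4 -0.6 -0.6  0.9]
[ 0.5554265  -0.02767266] 0.018064179486584276 2.1963043658333277
```

View pics/w28c.png

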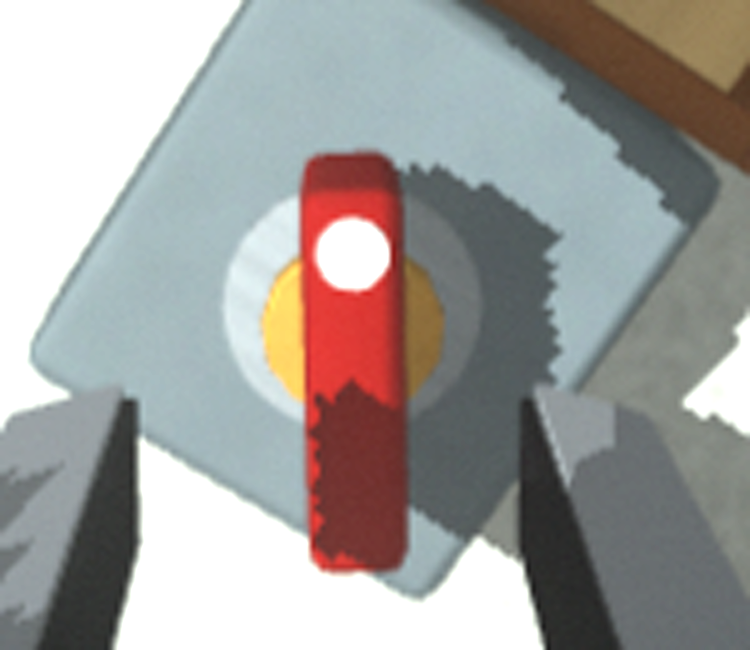

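Call:
jog_arm --pt "0 0 0 5 -1.7 -20 40" --pt "0 0 0 0 0 -30 40" --pt "0 0 0 0 0 -19 40" --pt "0 0 0 0 0 0 40" --pt "0 0 0 0 0 0 40"

```text
time: 39.48
tool_pos: [0.5561, -0.0278, 0.1535]
ee_rot: [3.139, -0.001, 0.626]
wrist_force: [0.8, -0.6, 1.0]
width: 0.0399
```

```bash
python3 - <<'E'
from h import *
im=snapshot("wrist");cv2.imwrite("pics/w29.png",im[:,:,::-1])
E
```

```text
(no output)
```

View pics/w29.png

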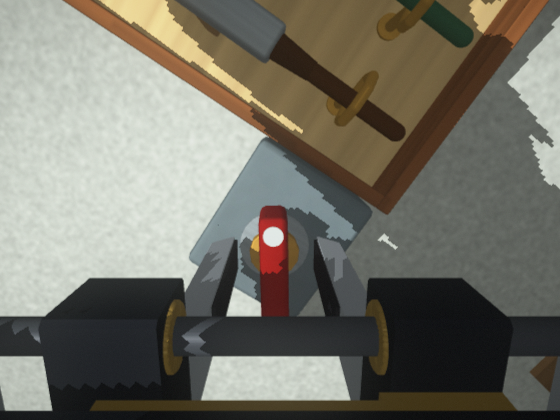

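Call:
jog_arm --pt "0 0 0 0 0 -2 40" --pt "0 0 0 0 0 0 15" --pt "0 0 0 0 0 0 0" --pt "0 0 0 0 0 0 0" --pt "0 0 0 0 0 0 0"

```text
time: 40.15
tool_pos: [0.5555, -0.0278, 0.1507]
ee_rot: [3.14, 0.0, 0.627]
wrist_force: [-1.5, -0.7, 1.1]
width: 0.0143
```

Call:
jog_arm --pt "0 0 -0.16 0 0 -0.08 0" --pt "0 0 -0.16 0 0 -0.08 0" --pt "0 0 -0.16 0 0 -0.08 0" --pt "0 0 -0.16 0 0 -0.08 0" --pt "0 0 -0.16 0 0 -0.08 0" --pt "0 0 -0.16 0 0 -0.08 0" --pt "0 0 -0.16 0 0 -0.08 0" --pt "0 0 -0.16 0 0 -0.08 0" --pt "0 0 -0.16 0 0 -0.08 0" --pt "0 0 -0.16 0 0 -0.08 0" --pt "0 0 -0.16 0 0 -0.08 0" --pt "0 0 0 0 0 0 0"

```text
time: 41.65
tool_pos: [0.5547, -0.0276, 0.1497]
ee_rot: [3.138, 0.001, -1.132]
wrist_force: [-4.4, 0.0, 3.2]
width: 0.0139
```

```bash
python3 - <<'E'
from h import *
im=snapshot("wrist");cv2.imwrite("pics/w30.png",im[:,:,::-1]);o=get_obs();print(o["wrist_torque"],o["ee_rot"],o["width"])
E
```

```text
[-0.03663997  0.98096859 -0.01224503] [ 3.13826392e+00  1.29796826e-03 -1.13078761e+00] 0.013920967696610612
```

View pics/w30.png

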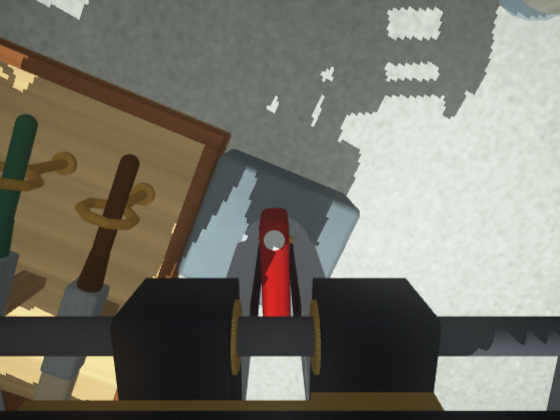

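Call:
jog_arm --pt "0 0 -0.12 0 0 -0.08 0" --pt "0 0 -0.12 0 0 -0.08 0" --pt "0 0 -0.12 0 0 -0.06 0" --pt "0 0 0 0 0 0 0"

```text
time: 42.2
tool_pos: [0.5547, -0.0275, 0.1496]
ee_rot: [3.138, 0.001, -1.492]
wrist_force: [-5.3, 0.8, 5.9]
width: 0.0139
```

```bash
python3 - <<'E'
from h import *
o=get_obs();print(o["wrist_torque"],o["ee_rot"],o["width"])
E
```

```text
[0.20966349 1.0628649  0.03834302] [ 3.13793983e+00  8.81081982e-04 -1.49151385e+00] 0.013886423351043169
```

Call:
jog_arm --pt "0 0 -0.05 0 0 0 0" --pt "0 0 -0.05 0 0 0 0" --pt "0 0 0 0 0 0 0"

```text
time: 42.58
tool_pos: [0.5547, -0.0274, 0.1495]
ee_rot: [3.138, 0.001, -1.591]
wrist_force: [-5.4, 0.7, 4.6]
width: 0.014
```

```bash
python3 - <<'E'
from h import *
o=get_obs();print(o["wrist_torque"],o["ee_rot"],o["width"])
E
```

```text
[0.17337475 1.06783385 0.11553107] [ 3.13772995e+00  6.78919558e-04 -1.59070401e+00] 0.013984776819462145
```

Call:
jog_arm --pt "0 0 -0.05 0 0 0 0" --pt "0 0 -0.04 0 0 0 0" --pt "0 0 0 0 0 0 0"

```text
time: 42.95
tool_pos: [0.5552, -0.0274, 0.1496]
ee_rot: [3.139, 0.0, -1.68]
wrist_force: [-5.2, 1.7, 4.1]
width: 0.0148
```

```bash
python3 - <<'E'
from h import *
o=get_obs();print(o["wrist_torque"],o["ee_rot"],o["width"])
im=snapshot("wrist");cv2.imwrite("pics/w31.png",im[:,:,::-1])
o=get_obs();print(o["wrist_torque"],o["ee_rot"],o["width"])
E
```

```text
[0.22667185 0.84248403 0.24113171] [ 3.13936985e+00  4.65033284e-04 -1.68044503e+00] 0.014816070427008747
[0.22928996 0.85537541 0.32204756] [ 3.13934856e+00  5.26329215e-04 -1.68076048e+00] 0.014554626209774043
```

View pics/w31.png

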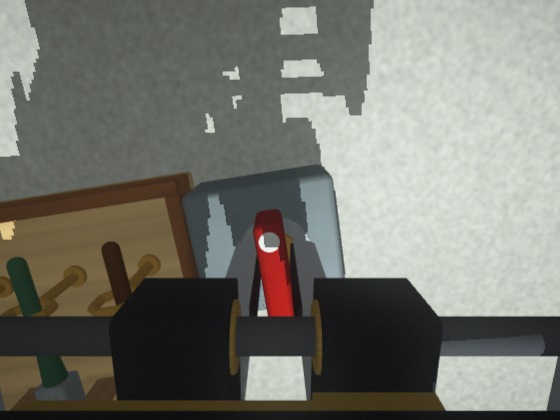

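Call:
jog_arm --pt "0 0 0.08 0 0 0 0" --pt "0 0 0.08 0 0 0 0" --pt "0 0 0.16 0 0 0.08 0" --pt "0 0 0.16 0 0 0.08 0" --pt "0 0 0.16 0 0 0.08 0" --pt "0 0 0.16 0 0 0.08 0" --pt "0 0 0.16 0 0 0.08 0" --pt "0 0 0.16 0 0 0.08 0" --pt "0 0 0.16 0 0 0.08 0" --pt "0 0 0.16 0 0 0.08 0" --pt "0 0 0.16 0 0 0.08 0" --pt "0 0 0.16 0 0 0.08 0"

```text
time: 44.5
tool_pos: [0.5552, -0.0274, 0.1503]
ee_rot: [3.142, 0.001, 0.083]
wrist_force: [-5.7, 1.5, 5.1]
width: 0.0144
```

Call:
jog_arm --pt "0 0 0.16 0 0 0.08 0" --pt "0 0 0.16 0 0 0.08 0" --pt "0 0 0.16 0 0 0.08 0" --pt "0 0 0.16 0 0 0.08 0" --pt "0 0 0.16 0 0 0.08 0" --pt "0 0 0.16 0 0 0.08 0" --pt "0 0 0.16 0 0 0.08 0" --pt "0 0 0.16 0 0 0.08 0" --pt "0 0 0.16 0 0 0.08 0" --pt "0 0 0 0 0 0 0" --pt "0 0 0 0 0 0 0"

```text
time: 45.88
tool_pos: [0.5552, -0.0274, 0.151]
ee_rot: [-3.141, -0.001, 1.515]
wrist_force: [-4.8, 0.9, 4.4]
width: 0.0146
```

```bash
python3 - <<'E'
from h import *
im=snapshot("wrist");cv2.imwrite("pics/w32.png",im[:,:,::-1])
o=get_obs();print(o["wrist_torque"],o["ee_rot"],o["width"])
E
```

```text
[0.32967937 0.83687913 0.06656446] [-3.14155940e+00 -6.83814022e-04  1.51486916e+00] 0.013963349567694903
```

View pics/w32.png

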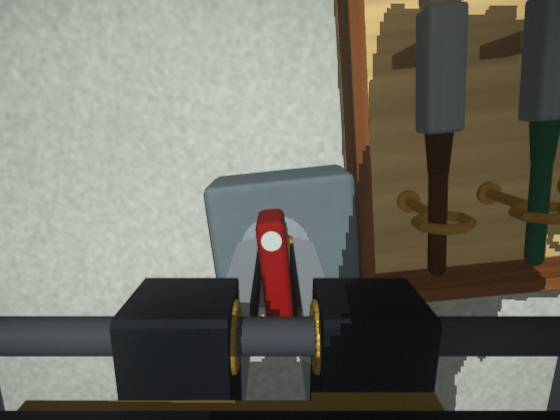

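Call:
jog_arm --pt "0 0 0 0 0 0 25" --pt "0 0 0 0 0 0 40" --pt "0 0 0 0 0 30 40" --pt "0 0 0 0 0 40 40" --pt "0 0 0 0 0 40 40" --pt "0 0 0 0 0 0 40" --pt "0 0 0 0 0 0 40"

```text
time: 46.8
tool_pos: [0.5555, -0.0278, 0.2598]
ee_rot: [3.141, 0.0, 1.516]
wrist_force: [-0.6, -0.1, -0.0]
width: 0.0402
```

```bash
cat > scr.py <<'E'
from h import *
import sys
im=snapshot("wrist");c=get_calibration("wrist");n=sys.argv[1];cv2.imwrite(f"pics/{n}.png",im[:,:,::-1])
q=w2pix(c,X((75,-165,84))).astype(int);print(q,get_obs()["tool_pos"],get_obs()["ee_rot"])
y0=max(q[1]-70,0);crop(im,q[0]-70,y0,q[0]+70,q[1]+50,5,n+"c");print("off",q[0]-70,y0)
E
python3 scr.py w33
```

```text
[274 216] [ 0.55518151 -0.02773875  0.25899785] [-3.14006258e+00 -1.77238916e-04  1.51618293e+00]
off 204 146
```

View pics/w33c.png

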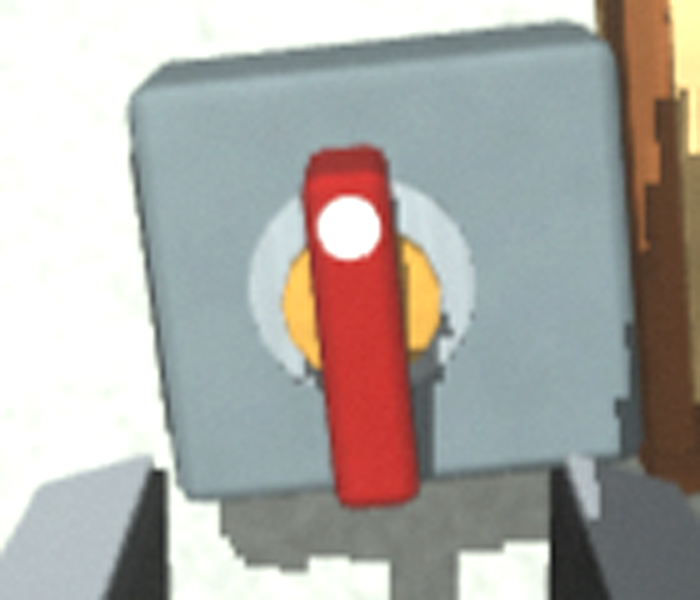

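```bash
python3 - <<'E'
from h import *
c=get_calibration("wrist")
f=lambda a,b:(204+(a-2)/5,146+(b-2)/5)
for A,B,z in (((346,180),(377,502),.0855),((305,190),(336,495),.0855),((387,190),(415,495),.0855),((349,228),(377,502),.0855),((132,105),(185,490),.045),((614,50),(637,450),.045)):
    P=pix2w(c,*f(*A),z);Q=pix2w(c,*f(*B),z);d=P-Q;print(P.round(4),Q.round(4),np.hypot(d[0],d[1]).round(4),"box ang",(np.arctan2(d[1],d[0])%(2*np.pi)-.0424).round(3))
d=pix2w(c,*f(349,228),.0855)-X((75,-165,84));print(np.arctan2(d[1],d[0])%(2*np.pi)-.0424)
E
```

```text
[ 0.5295 -0.0271  0.0855] [ 0.5783 -0.0253  0.0855] 0.0488 box ang 3.138
[ 0.5306 -0.0331  0.0855] [ 0.5768 -0.0313  0.0855] 0.0463 box ang 3.138
[ 0.5313 -0.0214  0.0855] [ 0.5775 -0.0195  0.0855] 0.0463 box ang 3.139
[ 0.5365 -0.0271  0.0855] [ 0.5783 -0.0253  0.0855] 0.0418 box ang 3.143
[ 0.5219 -0.0621  0.045 ] [ 0.5888 -0.0586  0.045 ] 0.0669 box ang 3.152
[0.5173 0.017  0.045 ] [0.5858 0.0195 0.045 ] 0.0686 box ang 3.135
3.0689562728278834
```

Call:
jog_arm --pt "0 0 -0.1 -20 -30 40 40" --pt "0 0 -0.1 -30 -50 40 40" --pt "0 0 -0.1 -30 -50 20 40" --pt "0 0 -0.1 -30 -50 0 40" --pt "0 0 0 -30 -50 0 40" --pt "0 0 0 -20 -50 0 40" --pt "0 0 0 0 0 0 40"

```text
time: 47.72
tool_pos: [0.3974, -0.3046, 0.3536]
ee_rot: [-3.138, -0.001, 1.11]
wrist_force: [0.3, 0.3, 0.7]
width: 0.04
```

```bash
python3 - <<'E'
from h import *
im=snapshot("scene");crop(im,60,80,440,330,2,"s40");crop(im,210,170,380,300,4.5,"s40c")
im=snapshot("top");crop(im,170,60,480,290,2.5,"t40");crop(im,175,140,315,260,5,"t40c");cv2.imwrite("pics/t40f.png",im[:,:,::-1])
E
```

```text
(no output)
```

View pics/s40c.png

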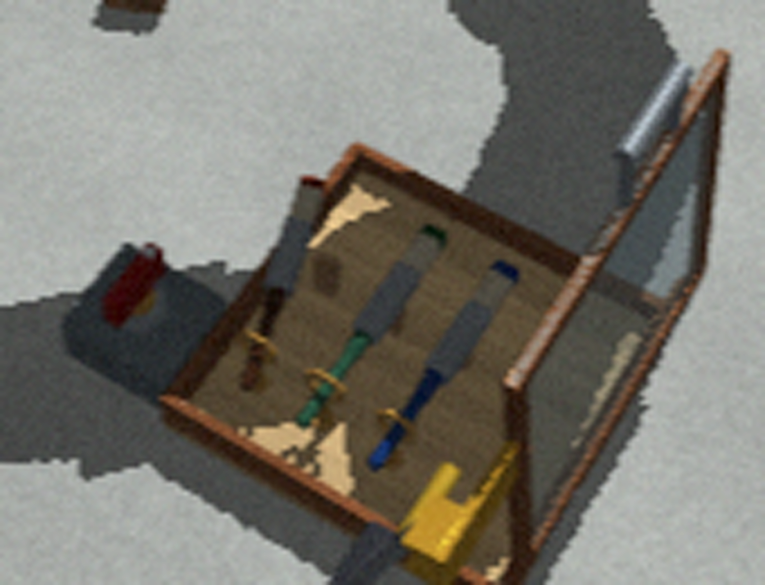

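View pics/t40c.png

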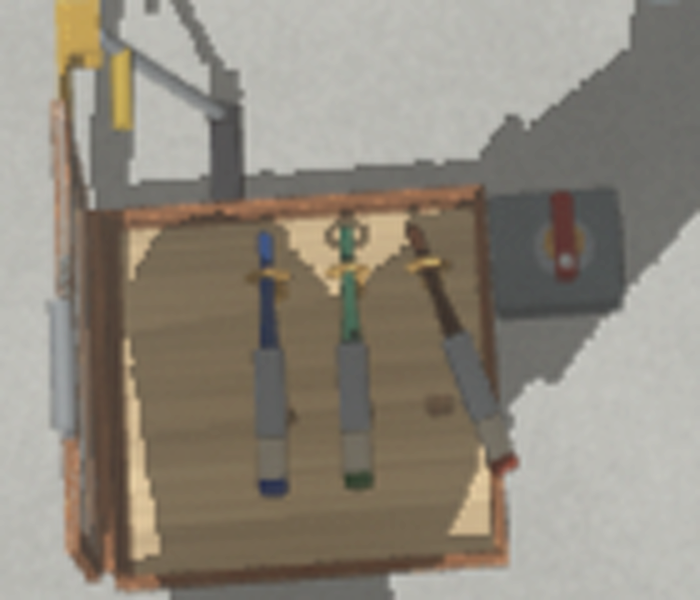

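View pics/s40.png

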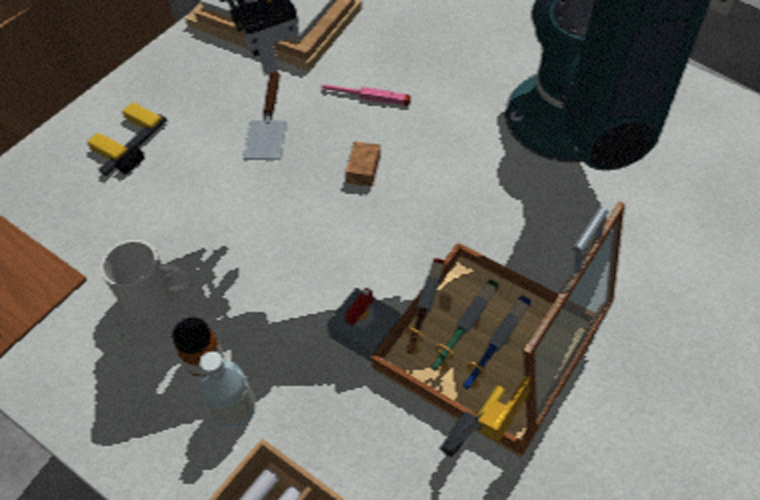

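Call:
jog_arm --pt "0 0 -0.18 0 30 0 40" --pt "0 0 -0.18 0 30 0 40" --pt "0 0 -0.18 0 30 0 40" --pt "0 0 -0.18 0 30 0 40" --pt "0 0 -0.18 0 30 0 40" --pt "0 0 -0.18 0 30 0 40" --pt "0 0 -0.18 0 30 0 40" --pt "0 0 -0.18 5 30 -20 40" --pt "0 0 -0.18 5 30 -20 40" --pt "0 0 -0.18 5 30 -20 40" --pt "0 0 -0.18 5 20 -20 40" --pt "0 0 -0.18 5 10 -20 40"

```text
time: 49.32
tool_pos: [0.4236, 0.0309, 0.2551]
ee_rot: [3.14, 0.001, -1.045]
wrist_force: [0.7, 0.0, -0.1]
width: 0.0401
```

Call:
jog_arm --pt "0 0 -0.13 5 0 0 40" --pt "0 0 0 0 0 0 40" --pt "0 0 0 0 0 0 40"

```text
time: 49.7
tool_pos: [0.4289, 0.0288, 0.2564]
ee_rot: [3.141, 0.0, -1.17]
wrist_force: [-0.2, -0.3, 0.4]
width: 0.0399
```

```bash
python3 chk.py w41 95; python3 - <<'E'
from h import *
np.savez("w41.npz",**get_calibration("wrist"));print(get_obs()["tool_pos"],get_obs()["ee_rot"])
E
```

```text
mid box [ -49.1 -103.5  166.5] end box [ 39.9 -70.2 166.4] w 0.04001049223412134 F [-0.  -0.5  0.5] t 49.75
[0.42893083 0.02856869 0.25651032] [ 3.14079466e+00  3.70256386e-05 -1.17108596e+00]
```

View pics/w41.png

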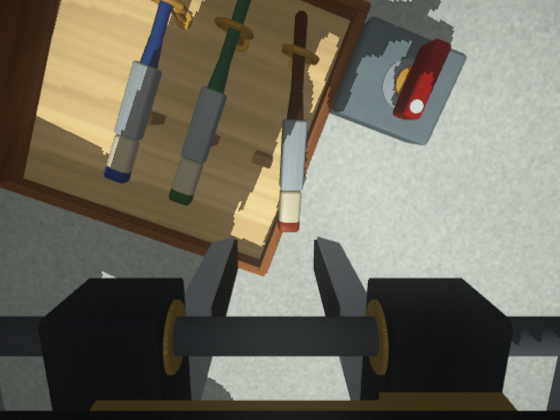

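```bash
python3 - <<'E'
from h import *
c=dict(np.load("w41.npz"))
P=pix2w(c,289,229,.048);Q=pix2w(c,301,13,.052);d=Q-P;L=np.linalg.norm(d);print(L,P,Q,Q-d/L*.095,np.arctan2(d[1],d[0]))
A=pix2w(c,294,120,.055);B=pix2w(c,291,189,.052);print(A,B,B+(A-B)*35/55)
p=P0
for w in (P,Q,Q-d/L*.095):
    e=w-np.array([p[0],p[1],0]);C,s=np.cos(p[2]),np.sin(p[2]);print((1e3*np.array([C*e[0]+s*e[1],-s*e[0]+C*e[1],e[2]])).round(1))
E
```

```text
0.163935514735752 [0.41454076 0.01082224 0.048     ] [0.56810528 0.06806551 0.052     ] [0.47911523 0.03489325 0.04968202] 0.35680858847270025
[0.49748175 0.04287144 0.055     ] [0.44712162 0.02333708 0.052     ] [0.47916898 0.03576804 0.05390909]
[ -64.1 -120.6   48. ]
[ 91.7 -69.9  52. ]
[  1.4 -99.3  49.7]
```

Call:
jog_arm --pt "0 0 -0.022 30 5 -20 34" --pt "0 0 -0.021 29.5 5 -20 34" --pt "0 0 0 0 0 -40 32" --pt "0 0 0 0 0 -22 32" --pt "0 0 0 0 0 0 32" --pt "0 0 0 0 0 0 32"

```text
time: 50.5
tool_pos: [0.4892, 0.038, 0.1557]
ee_rot: [-3.141, -0.001, -1.216]
wrist_force: [-0.1, 0.2, -0.2]
width: 0.032
```

```bash
python3 chk.py w42 85
```

```text
mid box [ 12.  -96.6  66.1] end box [ 92.9 -70.5  66.2] w 0.03209040527043839 F [ 0.4  0.5 -0.9] t 50.55
```

View pics/w42.png

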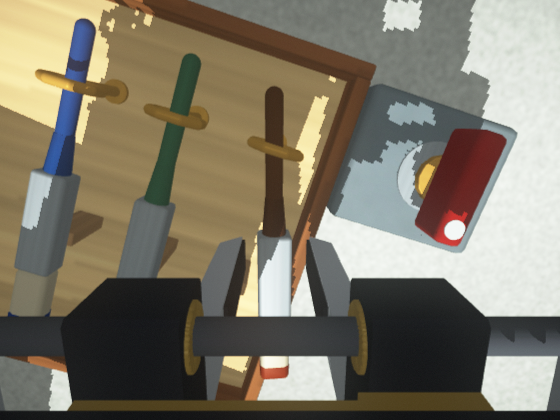

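Call:
jog_arm --pt "0 0 0 0 0 -10 32" --pt "0 0 0 0 0 -4.5 32" --pt "0 0 0 0 0 0 32" --pt "0 0 0 0 0 0 10" --pt "0 0 0 0 0 0 0" --pt "0 0 0 0 0 0 0" --pt "0 0 0 0 0 0 0"

```text
time: 51.42
tool_pos: [0.4887, 0.0381, 0.14]
ee_rot: [3.141, -0.0, -1.216]
wrist_force: [-1.1, -0.4, 0.0]
width: 0.0182
```

```bash
python3 chk.py w43 85
```

```text
mid box [ 11.1 -96.5  50. ] end box [ 92.  -70.4  49.9] w 0.018509605167264173 F [1.  0.4 0.8] t 51.475
```

View pics/w43.png

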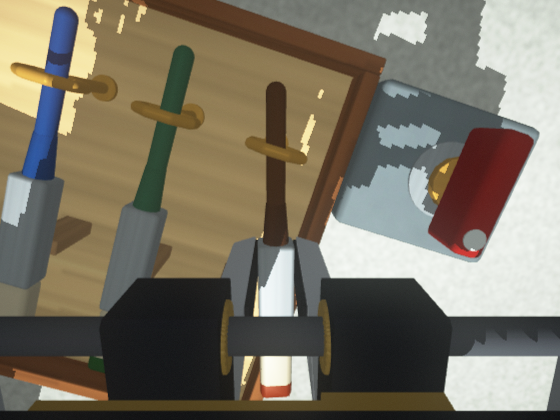

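Call:
jog_arm --pt "0 0 0 0 0 5 0" --pt "0 0 0 0 0 4 0" --pt "0 0 0 0 0 0 0" --pt "0 0 -0.078 0 4.1 0 0" --pt "0 0 -0.078 0 4.1 0 0" --pt "0 0 -0.078 0 4.1 0 0" --pt "0 0 -0.078 0 4.1 0 0" --pt "0 0 0 0 0 0 0" --pt "0 0 0 0 0 0 0"

```text
time: 52.6
tool_pos: [0.4886, 0.0544, 0.1488]
ee_rot: [3.14, -0.0, -1.527]
wrist_force: [0.4, 0.3, -0.5]
width: 0.018
```

```bash
python3 chk.py w44 85
```

```text
mid box [ 11.6 -80.2  58.8] end box [ 96.6 -80.2  58.7] w 0.01764988625961548 F [-0.1 -0.  -0.5] t 52.65
```

View pics/w44.png

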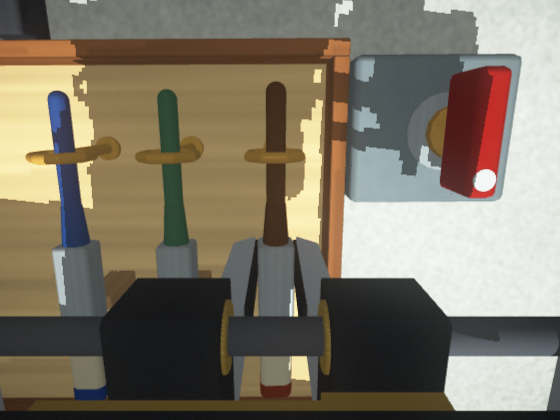

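Call:
jog_arm --pt "0 0 0 0 0 -3 0" --pt "0 0 0 0 0 0 0" --pt "0 0 0 0 0 0 20" --pt "0 0 0 0 0 0 30" --pt "0 0 0 0 0 0 30" --pt "0 0 0 0 0 25 30" --pt "0 0 0 0 0 50 30" --pt "0 0 0 -10 -30 50 34" --pt "0 0 0 -20 -60 40 34" --pt "0 0 0 -20 -60 0 34" --pt "0 0 0 -20 -60 0 34" --pt "0 0 0 -20 -60 0 34"

```text
time: 54.15
tool_pos: [0.4017, -0.2051, 0.3046]
ee_rot: [3.142, -0.001, -1.528]
wrist_force: [1.2, -0.1, -1.2]
width: 0.0338
```

Call:
jog_arm --pt "0 0 0 -20 -40 0 34" --pt "0 0 0 0 0 0 34" --pt "0 0 0 0 0 0 34"

```text
time: 54.52
tool_pos: [0.3827, -0.2431, 0.3042]
ee_rot: [3.141, 0.001, -1.529]
wrist_force: [1.0, -0.5, 0.3]
width: 0.0341
```

```bash
python3 - <<'E'
from h import *
im=snapshot("scene");crop(im,60,80,440,330,2,"s45");crop(im,210,170,380,300,4.5,"s45c")
im=snapshot("top");crop(im,175,140,315,260,5,"t45c");cv2.imwrite("pics/t45f.png",im[:,:,::-1])
E
```

```text
(no output)
```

View pics/s45c.png

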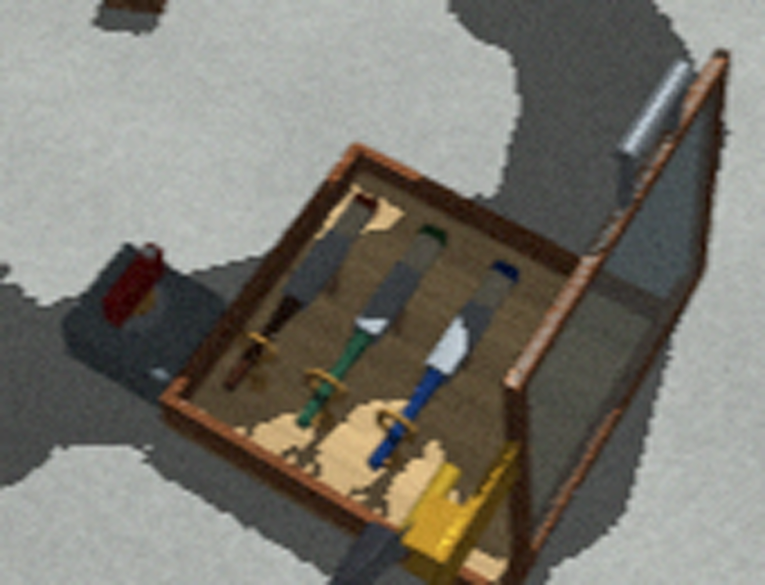

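View pics/t45c.png

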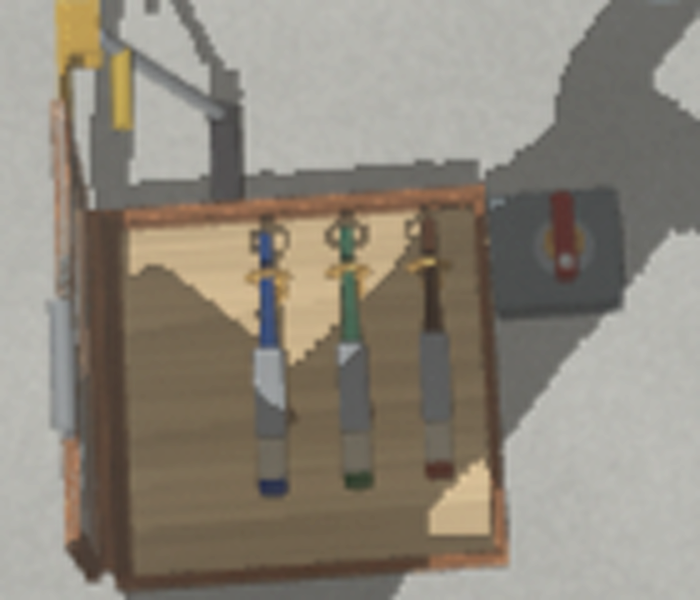

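View pics/t45f.png

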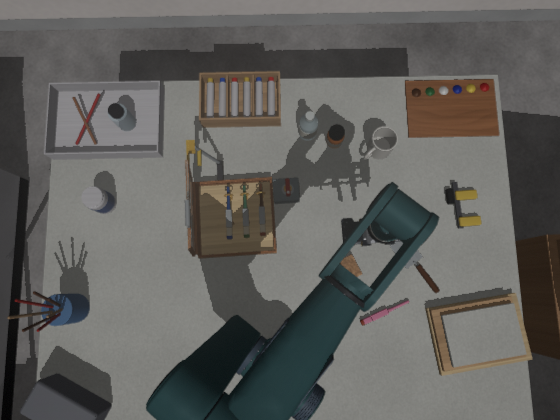

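```bash
python3 -c "
from bench import *
print(close_job())"
```

```text
the job is handed in; nothing more can be done
None
```

The job is done and handed in at about 55 s, within the 210 s limit; no verdict came back, so the checks below are my own.

- **Hood and prop:** I swung the hood back to about 1.85, where it stayed when I let go. The prop rod went up to its stop at about 1.9, where it would not move further. I then lowered the hood onto the rod at about 1.41, and it stood by itself in every later picture.
- **Brushes:** All three were there. Blue is in eyelet 3, green in eyelet 2 and dark wood in eyelet 1, each with its ferrule on the post and its handle about 28 mm or more through the ring. I left the pink look-alike alone.
- **One upset, mended:** While I was turning the vent screw, or just after, the dark brush was knocked off its post onto the side wall. I found this in the check pictures, re-gripped it and set it back in line. The last top and scene pictures show all three brushes lying in place.
- **Vent:** I turned the screw clockwise until it would not turn further; the wrist torque rose to about 0.3 N m and the handle began to twist in the grip. Then I backed it off. A picture afterwards showed the handle at 3.14 rad, a half turn. A reading from the white dot alone gave 3.07 rad; I trusted the handle's edges, which agreed with each other.

In the last pictures the arm is clear of everything and I saw nothing else on the table moved; the gripper hid part of the palette knife in the last top view, but an earlier scene picture shows it in its original place.

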